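# Lay out a coffee from the blocked capsule drawer

### The job

Lay out a coffee: stand the mug on the big cutting board that lies across the sink, and right beside it on the board the coffee capsule that stands lid up in the drawer of the wire rack. The mug, the salt and the pepper stand in the drawer's way: clear all three aside before you pull the drawer out, leave the upside-down capsule in it, push the drawer fully shut afterwards, and then stand the salt and the pepper back exactly where each of them stood. Nothing may be knocked over.

Things in the scene. Friction and masses are not known exactly. Their poses are not given: they have to be found in the camera images.
- pod_rack: low chrome wire rack for coffee capsules, fixed, 156 wide (y) x 106 deep (x) x 80 mm high; the capsules show through the open wires on top. Origin: centre of its underside on the worktop; x to its back (the drawer opens along -x), z up. Shut, the wooden drawer front spans x = -62 to -52, 152 mm wide, z = 6 to 68 mm.
- pod_tray (a joint): how far the rack's drawer is out, m: 0 shut, 0.09 at its stop; about 1.5 N of friction, stays where left. The steel tray has two places side by side, centred at rack y = +38.5 and -38.5 mm and (shut) x = 0; tray floor at z = 11 mm, rims round the places 9 mm above it, side walls 16, back wall 27 mm.
- knob (a point): middle of the steel knob on the drawer front: a horizontal cylinder, 22 mm diameter, 16 mm long, axis along the rack's x, on a 10 mm stem, 46 mm above the worktop, 28 mm before the drawer front; moves with the drawer. Can be pinched from above, left and right.
- board_middle (a point): centre of the upper face of the largest plastic cutting board, pale grey with a dark grip end, lying flat and fixed across the sink to the right of the rack, 8 mm thick, upper face 9 mm above the worktop. x runs along its length (381 mm: -190 to 190, away from the robot to the dark end), y across it (226 mm: -113 to 113, +y towards the capsule rack), z up.
- pepper_mill: dark brown wooden pepper mill, 58 mm in diameter, 150 mm high, round head 50 mm wide from 109 to 139 mm height with a steel nut on top; stands before the rack. Origin at the centre of its foot, z up. About 0.18 kg.
- salt_shaker: glass salt shaker with a grey top, 44 mm in diameter up to 70 mm height, the top 34 mm wide, 90 mm high; stands before the rack. Origin at the centre of its foot, z up. About 0.1 kg.
- mug: white mug, cup 82 mm in diameter, 70 mm high, with a handle, stands before the salt and the pepper. Origin at foot height, z up; the axis of the cup lies 18.5 mm from it along its -y, the handle reaches along +y from y = 22 to 59 mm, 9 mm thick (in x), from 15 to 67 mm height. About 0.21 kg; it can be lifted by the handle, pinched across from above.
- mug_handle (a point): a point in the middle of the mug handle, 60 mm above the mug's foot, 44 mm from the mug's origin along its +y.
- capsule: the coffee capsule with the printed lid on top, standing lid up in one of the two places of the drawer: 51 mm wide at the rim on top, narrower below, 43 mm high, 12 g. Origin at the centre of its underside, z up.
- spare_capsule: plain white coffee capsule standing upside down (rim at the bottom, nothing printed on top) in the other place of the drawer, 51 mm wide, 43 mm high. Origin at the centre of its underside.

How it is judged:
By the outcome, as a careful person would: the job done as asked, in the order asked, and still so for the second after the job is handed in, with the robot touching nothing.
It also fails if it takes over 144 s, if anything falls off the work surface, if the arm or the gripper's body presses on something with over 40 N, if the wrist force passes 120 N, or if a joint passes its speed limit or range.

### The arm

A 7-joint arm with a two-finger parallel gripper is mounted at the origin on a cart in front of the work surface, level with it; the furniture and walls round the work are solid. World frame = base frame: x ahead of the robot, y to its left, z up, the work surface at z = 0. Lengths are in m, angles in rad, forces in N, time in s.
With the tool pointing down it reaches from about 0.425 to 0.875 m from the base axis. Payload 4.7 kg.
Tool frame: the origin (TCP) lies midway between the tips of the shut fingers; the grasp point (between the pads) lies 19 mm behind it; z points along the fingers, y is the line along which they close (so a half turn about z gives the same grasp; the last joint's range is limited). The gripper opens to 87 mm and grips with 3 to 60 N. Pads are 19 mm wide; open, the fingers measure 117 mm over their backs; the gripper's body (75 mm by 190 mm) begins 51 mm behind the grasp point.
Start: joints at [-1.173, 0.321, -0.07, 1.45, 0.023, 1.371, -0.057], TCP at [0.243, 0.603, 0.223] pointing down, gripper open.
Joint ranges: [-2.86, 2.86], [-0.3, 2.09], [-1.38, 1.24], [0.06, 2.45], [-1.56, 4.7], [0.09, 2.05], [-2.69, 2.69]. Speed limits (rad/s): [2.57, 2.57, 3.14, 3.14, 3.14, 3.14, 3.14].

### API

Orientations are given as a rotation vector (axis times angle).
In Python, from bench import ctrl gives the robot as it stands. The module is installed in compiled form; this text tells all that it offers.
- The arm moves only by the shell command python3 -m handwheel 'ROWS' [FORCE]. ROWS is JSON, a list of rows, each a list of 7 numbers: the finger opening in m, from 0 to 0.087, then the shift along the tool's x, y, z in m, then the turn, a rotation vector about the tool's x, y, z in degrees. A call has 1 to 12 rows; each row shifts and turns the commanded pose from where the row before left it, along the tool's axes as they then stand; what a row does not reach is not made up. A row lasts 1/8 s, in which the tool goes at most 62.5 mm and 10.7 degrees, less where a joint would pass 70% of its speed; a pose out of reach is approached as far as the arm can. A call is refused whole if a number of a shift passes 0.0625 or a number of a turn 10.7, either way. A call with a gripper value outside its range is refused whole. The fingers move at their own pace and stop on an object; FORCE is the grip in N (left out, the last holds). Time passes only in rows, so rows that do not move let the fingers close. It gives the time, the measured TCP pose, the force, the opening and the grip force at its end, in the units of the state.
- ctrl.get_state(): the state, without advancing time (a new reading comes with each control period).
- ctrl.get_image(name): name is "side" or "top" or "wrist"; returns (picture, depth): 480x640x3 uint8, blue, green, red; 480x640 float32, m along the optical axis (not along the pixel's ray), 0 where there is no reading.
- ctrl.camera_info(name): a dict with "intrinsics" (3x3 intrinsics, pixels), "D" ([k1, k2, p1, p2, k3] as OpenCV has them; the pictures are not rectified), "R" (3x3) and "t" (3): a world point X has camera coordinates R X + t. Camera axes: x right, y down, z forward; pixel columns grow to the right and rows downward; lengths in m; the calibration is good to about 2 mm. A picture is of the moment at which its call begins: read the wrist's pose just before it. camera_info takes no time and is no camera call; for the wrist camera it gives the pose at the moment of the call.
- ctrl.close_job(): hands the job in; it is judged then, once.
The state is a dict: "time": time; "joint_positions": joint angles; "qd": joint speeds; "joint_torque": joint torques, N m; "position": TCP position; "tool_rot": TCP orientation; "ft_force": force on the tool from outside, world axes, zero at the start; "torque": the same for the moment, N m; "grip_width": opening from 0.0 (shut) to 1.0 (fully open); "grip_force": force on a finger pad.
Only numpy, scipy, OpenCV 4.12 (cv2) and the standard library are available. Lean on these libraries where they do the work, as an engineer would, in place of code of your own. Each camera call takes 0.05 s, during which the arm holds its last target. There are 200 camera calls.

## Working session

There is one attempt and no reset: what is moved stays moved. The work goes in short steps, Python scripts to look and compute and a shell command to move; the robot and the scene stay as the last step left them, time stands still between calls to the robot, and variables do not carry over. Pictures are saved under pics/ and viewed, at most 14 in all, crops included, and the job is handed in when it is done.

```bash
mkdir -p pics
cat > h.py <<'E'
import numpy as np, cv2
from bench import ctrl
from scipy.spatial.transform import Rotation as Ro
def snap(n,f):
    ci=ctrl.camera_info(n); p,d=ctrl.get_image(n); cv2.imwrite(f'pics/{f}.png',p)
    np.savez(f'pics/{f}.npz',p=p,d=d,K=ci["intrinsics"],D=ci["D"],R=ci["R"],t=ci["t"]); return p,d
class V:
    def __init__(s,f):
        z=np.load(f'pics/{f}.npz'); s.p,s.d,s.K,s.D,s.R,s.t=[np.array(z[k]) for k in ('p','d','K','D','R','t')]; s.t=s.t.ravel()
    def ray(s,u,v):
        q=cv2.undistortPoints(np.array([[[u,v]]],float),s.K,s.D)[0,0]; return np.array([q[0],q[1],1.])
    def dep(s,u,v): return s.R.T@(s.ray(u,v)*s.d[int(v),int(u)]-s.t)
    def atz(s,u,v,z):
        c=-s.R.T@s.t; r=s.R.T@s.ray(u,v); return c+r*(z-c[2])/r[2]
    def cloud(s):
        v,u=np.mgrid[0:480,0:640]; q=cv2.undistortPoints(np.stack([u,v],-1).reshape(-1,1,2).astype(float),s.K,s.D)[:,0]
        X=np.c_[q,np.ones(len(q))]*s.d.reshape(-1,1); return ((X-s.t)@s.R).reshape(480,640,3)
    def proj(s,X):
        return cv2.projectPoints(np.array([X],float),cv2.Rodrigues(s.R)[0],s.t,s.K,s.D)[0].ravel()
E
python3 - <<'E'
from h import *
for n in('top','side','wrist'):
    snap(n,n+'0'); v=V(n+'0'); print(n,np.round(-v.R.T@v.t,3),np.round(v.R[2],2))
s=ctrl.get_state(); print(s)
E
```

```text
top [ 0.479 -0.061  0.925] [ 0.13 -0.02 -0.99]
side [ 0.121 -0.626  0.726] [ 0.47  0.57 -0.68]
wrist [0.167 0.633 0.385] [ 0.27 -0.11 -0.96]
{'time': 0.15, 'joint_positions': array([-1.17289788,  0.32166414, -0.07008778,  1.45137326,  0.0226542 ,
        1.37080545, -0.05690664]), 'qd': array([-0.00042071, -0.00251582, -0.00119145, -0.00256701,  0.00063312,
        0.00030548,  0.0003138 ]), 'joint_torque': array([-3.58526249e-04, -4.91800189e+01, -4.04868443e-01, -3.12877142e+01,
       -6.39947900e-02,  4.04979859e-02,  1.10953956e-04]), 'position': array([0.24329509, 0.60230751, 0.22171619]), 'tool_rot': array([-5.99100711e-01, -3.08379287e+00,  2.28944550e-03]), 'ft_force': array([-0.20813989,  0.1168204 ,  0.43436356]), 'torque': array([ 0.02876349,  0.00369588, -0.00123595]), 'grip_force': 0.0, 'grip_width': 1.0011639181660152}
```

View pics/top0.png

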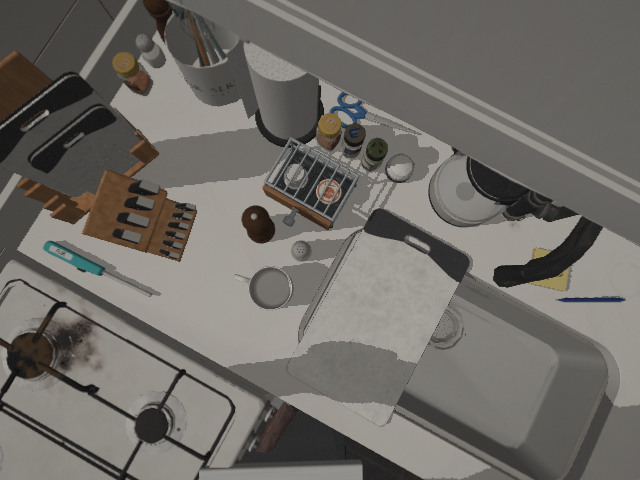

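View pics/side0.png

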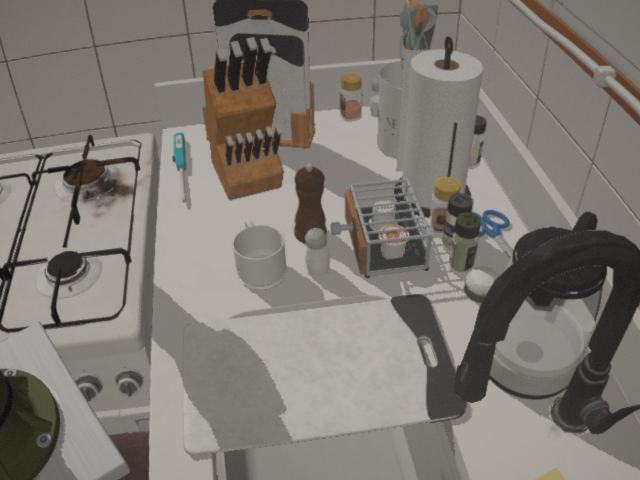

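The top view shows the mug at about (271,288) with its handle at (240,277), salt at (300,251), pepper at (257,220), and the knob at (290,217). The printed capsule is at (329,190), on the right, and the spare is at (296,175). The side view agrees.

Run:
```python
from h import *
v=V('top0'); c=v.cloud()
cv2.imwrite('pics/top0c.png',cv2.resize(v.p[125:325,225:425],(800,800),interpolation=cv2.INTER_CUBIC)[:600*4//3][:800][0:800:1][:800] if 0 else cv2.resize(v.p[130:325,220:480],(800,600),interpolation=cv2.INTER_CUBIC))
for n,(a,b) in dict(mug=(271,288),handle=(242,277),salt=(300,250),pep=(257,215),knob=(290,217),cap=(329,190),spare=(296,175)).items(): print(n,np.round(v.dep(a,b),3))
def blob(name,ctr,r,z0,z1):
    m=(np.hypot(c[...,0]-ctr[0],c[...,1]-ctr[1])<r)&(c[...,2]>z0)&(c[...,2]<z1)&(v.d>0)
    P=c[m]; 
    if len(P)<5: print(name,'few');return
    (x,y),rr=cv2.minEnclosingCircle(P[:,:2].astype(np.float32)); print(name,len(P),'mean',P.mean(0).round(4),'circ',round(x,4),round(y,4),round(rr,4))
blob('salttop',v.dep(300,250),.04,.082,.1)
blob('peptop',v.dep(257,215),.05,.125,.16)
blob('mugrim',v.dep(271,288),.07,.064,.08)
# board corners
for u,w in((365,212),(470,262),(290,370),(385,421)): print('board',v.atz(u,w,.009).round(4))
```

```text
mug [0.493 0.016 0.008]
handle [0.515 0.066 0.065]
salt [ 0.561 -0.046  0.09 ]
pep [0.619 0.027 0.145]
knob [ 0.63  -0.027  0.058]
cap [ 0.683 -0.106  0.055]
spare [ 0.715 -0.041  0.054]
salttop 208 mean [ 0.5638 -0.0466  0.0871] circ 0.5644 -0.0466 0.0163
peptop 571 mean [0.6153 0.0323 0.1353] circ 0.6166 0.0332 0.0249
mugrim 252 mean [0.4978 0.0257 0.0692] circ 0.4969 0.0241 0.0534
board [ 0.6452 -0.1813  0.009 ]
board [ 0.5359 -0.3937  0.009 ]
board [ 0.331  -0.0199  0.009 ]
board [ 0.2285 -0.2041  0.009 ]
```

View pics/top0c.png

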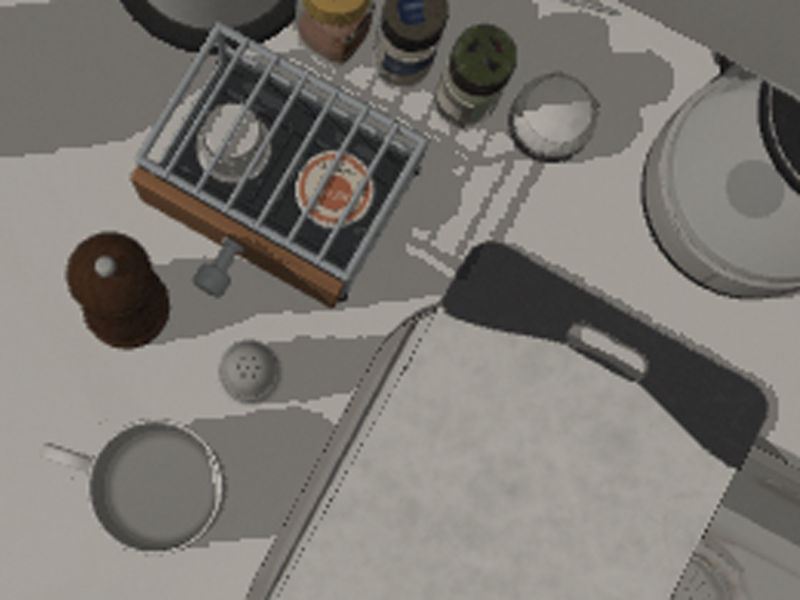

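```bash
cat >> h.py <<'E'
def yaw_of(R): return np.degrees(np.arctan2(R[1,1],R[0,1]))  # world direction of tool y
def go(x,y,z,yaw=None,flip=True):
    s=ctrl.get_state(); R=Ro.from_rotvec(s["tool_rot"]); M=R.as_matrix(); 
    d=np.array([x,y,z])-s["position"]
    print('t',round(s["time"],2),'pos',s["position"].round(4),'tooly yaw',yaw_of(M).round(2),'toolz',M[:,2].round(4),'w',round(s["grip_width"]*87,1),'F',s["ft_force"].round(1),'gf',round(s["grip_force"],1),'j7',s["joint_positions"][6].round(2))
    print('  delta world',d.round(4),' now-tool mm',(M.T@d*1000).round(1))
    if yaw is not None:
        Y=np.array([np.cos(np.radians(yaw)),np.sin(np.radians(yaw)),0]);Z=np.array([0,0,-1.])
        T=np.c_[np.cross(Y,Z),Y,Z]; print('  turn deg',np.degrees((R.inv()*Ro.from_matrix(T)).as_rotvec()).round(2),' after-turn-tool mm',(T.T@d*1000).round(1))
E
python3 - <<'E'
from h import *
from scipy.optimize import least_squares
v=V('top0'); c=v.cloud()
# mug rim circle
m=(np.hypot(c[...,0]-.497,c[...,1]-.024)<.09)&(c[...,2]>.062)&(c[...,2]<.08)&(v.d>0); P=c[m]
r=least_squares(lambda q:np.hypot(P[:,0]-q[0],P[:,1]-q[1])-.039,[.49,.016],loss='soft_l1',f_scale=.002); print('mug axis',r.x.round(4))
f=np.hypot(*(P[:,:2]-r.x).T); H=P[f>.05]; hd=H[:,:2].mean(0)-r.x; print('handle pts',len(H),H.mean(0).round(4),'yaw',np.degrees(np.arctan2(hd[1],hd[0])).round(1))
cr=lambda a,b:(220+a/800*260,130+b/600*195)
# rack: front upper edge (z .068) of drawer front; top wires z~.08
fl=v.atz(*cr(133,172),.068); fr=v.atz(*cr(338,297),.068); d=(fr-fl)[:2]; print('front',fl.round(4),fr.round(4),'len',np.hypot(*d).round(4),'rack x yaw',np.degrees(np.arctan2(d[1],d[0])).round(1)+90)
tl=[v.atz(*cr(*p),.08) for p in((137,162),(220,28),(422,145),(348,278))]; print('top corners',np.round(tl,4), 'centre',np.mean(tl,0).round(4)); 
a=tl[2]-tl[1]+tl[3]-tl[0]; print('yaw2',np.degrees(np.arctan2(a[1],a[0])).round(1)+90)
print('knob',v.atz(*cr(210,277),.057).round(4),'capsule',v.atz(*cr(335,189),.054).round(4),'spare',v.atz(*cr(232,142),.054).round(4))
go(.5,.1,.2,-29)
E
```

```text
mug axis [0.4939 0.014 ]
handle pts 47 [0.5206 0.0449 0.0687] yaw 49.2
front [0.6907 0.0233 0.068 ] [ 0.6075 -0.1044  0.068 ] len 0.1524 rack x yaw -33.099999999999994
top corners [[ 0.6941  0.0196  0.08  ]
 [ 0.7802 -0.0339  0.08  ]
 [ 0.7012 -0.1595  0.08  ]
 [ 0.6175 -0.1103  0.08  ]] centre [ 0.6982 -0.071   0.08  ]
yaw2 -31.299999999999997
knob [ 0.624  -0.0238  0.057 ] capsule [ 0.6801 -0.1052  0.054 ] spare [ 0.7127 -0.0394  0.054 ]
t 0.15 pos [0.2433 0.6023 0.2217] tooly yaw 68.01 toolz [-4.0e-04 -1.4e-03 -1.0e+00] w 87.1 F [-0.2  0.1  0.4] gf 0.0 j7 -0.06
  delta world [ 0.2567 -0.5023 -0.0217]  now-tool mm [-426.1 -369.6   22.3]
  turn deg [-6.000e-02  8.000e-02  9.701e+01]  after-turn-tool mm [-314.9  468.    21.7]
```

Run:
```python
from h import *
go(.54,0.0,.32,57.7)
```

```text
t 0.15 pos [0.2433 0.6023 0.2217] tooly yaw 68.01 toolz [-4.0e-04 -1.4e-03 -1.0e+00] w 87.1 F [-0.2  0.1  0.4] gf 0.0 j7 -0.06
  delta world [ 0.2967 -0.6023  0.0983]  now-tool mm [-500.7 -447.5  -97.6]
  turn deg [-0.08  0.02 10.31]  after-turn-tool mm [-572.6 -350.6  -98.3]
```

```bash
python3 -m handwheel '[[0.087,0,0,-0.049,0,0,5.15],[0.087,0,0,-0.049,0,0,5.15]]'; python3 -m handwheel '[[0.087,-0.0358,-0.0219,0,0,0,0],[0.087,-0.0358,-0.0219,0,0,0,0],[0.087,-0.0358,-0.0219,0,0,0,0],[0.087,-0.0358,-0.0219,0,0,0,0],[0.087,-0.0358,-0.0219,0,0,0,0],[0.087,-0.0358,-0.0219,0,0,0,0],[0.087,-0.0358,-0.0219,0,0,0,0],[0.087,-0.0358,-0.0219,0,0,0,0]]';python3 -m handwheel '[[0.087,-0.0358,-0.0219,0,0,0,0],[0.087,-0.0358,-0.0219,0,0,0,0],[0.087,-0.0358,-0.0219,0,0,0,0],[0.087,-0.0358,-0.0219,0,0,0,0],[0.087,-0.0358,-0.0219,0,0,0,0],[0.087,-0.0358,-0.0219,0,0,0,0],[0.087,-0.0358,-0.0219,0,0,0,0],[0.087,-0.0358,-0.0219,0,0,0,0],[0.087,0,0,0,0,0,0],[0.087,0,0,0,0,0,0]]'
python3 - <<'E'
from h import *
go(.54,0.0,.32,57.7); snap('wrist','w1')
E
```

```text
time: 0.4
position: [0.2433, 0.6022, 0.3207]
tool_rot: [-0.878, -3.016, 0.004]
ft_force: [0.4, 0.4, 0.4]
grip_width: 1.001
grip_force: 0.0
time: 1.4
position: [0.3923, 0.3002, 0.3204]
tool_rot: [-0.874, -3.018, 0.0]
ft_force: [0.8, 0.3, -0.3]
grip_width: 1.0
grip_force: 0.0
time: 2.65
position: [0.5401, 0.0013, 0.3202]
tool_rot: [-0.873, -3.017, -0.001]
ft_force: [-0.2, 1.2, 0.4]
grip_width: 1.001
grip_force: 0.0
t 2.65 pos [0.5401 0.0013 0.3202] tooly yaw 57.74 toolz [-8.e-04  7.e-04 -1.e+00] w 87.1 F [-0.2  1.2  0.4] gf 0.0 j7 0.98
  delta world [-0.0001 -0.0013 -0.0002]  now-tool mm [-0.6 -1.2  0.2]
  turn deg [ 0.01 -0.06  0.04]  after-turn-tool mm [-0.6 -1.2  0.2]
```

View pics/w1.png

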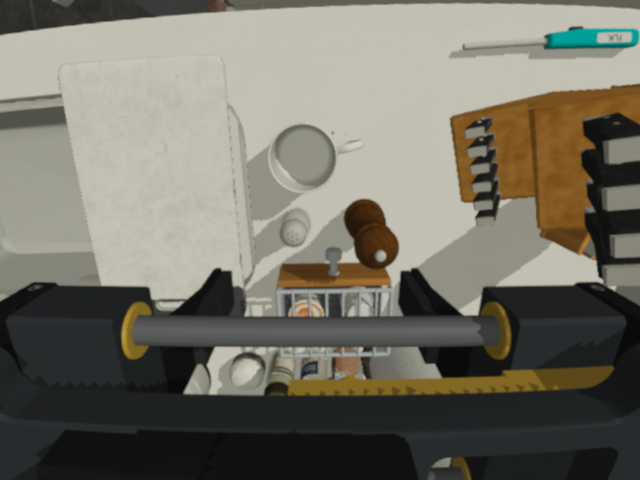

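The wrist view shows the mug rim at about (303,155) with the handle at (350,146), salt at (293,229), the pepper head at (376,243), and the knob at (334,262). The drawer front runs from (279,268) to (388,266) and the board is on the left.

Run:
```python
from h import *
from scipy.optimize import least_squares
for n in('top0','w1','side0'):
    v=V(n); c=v.cloud(); ok=v.d>0
    print(n)
    def sel(x,y,r,z0,z1): return c[ok&(np.hypot(c[...,0]-x,c[...,1]-y)<r)&(c[...,2]>z0)&(c[...,2]<z1)]
    def circ(P,r0): 
        q=least_squares(lambda q:np.hypot(P[:,0]-q[0],P[:,1]-q[1])-q[2],[*P[:,:2].mean(0),r0],loss='soft_l1',f_scale=.002).x; return q.round(4)
    P=sel(.494,.014,.05,.062,.08); a=circ(P,.04); print(' mug',a,len(P))
    H=sel(.494,.014,.09,.055,.075); h=np.hypot(*(H[:,:2]-a[:2]).T); H=H[h>.047]
    if len(H): hd=H[:,:2].mean(0)-a[:2]; e=cv2.fitLine(H[:,:2].astype(np.float32),cv2.DIST_L1,0,.001,.001).ravel(); print(' handle',len(H),H.mean(0).round(4),np.degrees(np.arctan2(hd[1],hd[0])).round(1),'line',np.degrees(np.arctan2(e[1],e[0])).round(1))
    S=sel(.5644,-.0466,.04,.086,.1); (x,y),r=cv2.minEnclosingCircle(S[:,:2].astype(np.float32)); print(' salt top',len(S),S[:,:2].mean(0).round(4),round(x,4),round(y,4),round(r,4),'zmax',S[:,2].max().round(4))
    S=sel(.6166,.0332,.05,.110,.136); print(' pep head',circ(S,.025),len(S)); S=sel(.6166,.0332,.05,.142,.16); print(' nut',len(S),S.mean(0).round(4))
    K=sel(.624,-.024,.03,.04,.075); print(' knob',len(K),K.mean(0).round(4),K.min(0).round(4),K.max(0).round(4))
    W=sel(.46,-.03,.03,-.02,.02); print(' worktop z',np.median(W[:,2]).round(4)); 
    B=sel(.47,-.2,.03,-.02,.03); print(' board z',np.median(B[:,2]).round(4))
v=V('w1')
l=v.atz(279,266,.068); r=v.atz(389,264,.068); print(l,r,np.hypot(*(l-r)[:2]),'rack y',np.degrees(np.arctan2(*(r-l)[1::-1])))
print('board corners',[v.atz(*p,.009).round(4) for p in((60,66),(223,57))])
for p in((333,262),(334,250),(334,272)): print('knob',p,v.dep(*p).round(4), v.atz(*p,.05).round(4))
cv2.imwrite('pics/w1c.png',cv2.resize(v.p[100:360,200:460],(600,600),interpolation=cv2.INTER_CUBIC))
```

```text
top0
 mug [0.4932 0.0128 0.0404] 232
 handle 77 [0.5183 0.0532 0.0638] 58.1 line -73.3
 salt top 137 [ 0.5633 -0.0463] 0.5637 -0.0463 0.0137 zmax 0.0936
 pep head [0.6167 0.0332 0.0207] 343
 nut 42 [0.6171 0.0322 0.1488]
 knob 168 [ 0.6321 -0.0291  0.054 ] [ 0.6135 -0.0472  0.0416] [ 0.6524 -0.0129  0.0703]
 worktop z 0.0009
 board z 0.0093
w1
 mug [0.4946 0.0111 0.0405] 651
 handle 282 [0.5304 0.0263 0.0644] 23.0 line -70.0
 salt top 339 [ 0.565  -0.0484] 0.5654 -0.0488 0.0137 zmax 0.0917
 pep head [0.6171 0.0317 0.0207] 859
 nut 107 [0.6167 0.0314 0.1491]
 knob 331 [ 0.631  -0.0292  0.0533] [ 0.6151 -0.0453  0.0402] [ 0.6518 -0.014   0.0684]
 worktop z 0.0008
 board z 0.0097
side0
 mug [0.4956 0.0097 0.04  ] 486
 handle 82 [0.5334 0.0038 0.0648] -8.9 line -72.1
 salt top 119 [ 0.5652 -0.0504] 0.5654 -0.0497 0.013 zmax 0.0918
 pep head [0.618  0.0302 0.0206] 469
 nut 38 [0.6183 0.0291 0.1471]
 knob 191 [ 0.6297 -0.0325  0.0502] [ 0.6155 -0.0453  0.0403] [ 0.6505 -0.0154  0.0587]
 worktop z -0.0005
 board z 0.0082
[ 0.59511054 -0.09078514  0.068     ] [0.66976829 0.0326347  0.068     ] 0.14424366807891284 rack y 58.82988696723677
board corners [array([ 0.2213, -0.1987,  0.009 ]), array([ 0.336 , -0.0102,  0.009 ])]
knob (333, 262) [ 0.6315 -0.0296  0.0589] [ 0.6348 -0.0311  0.05  ]
knob (334, 250) [ 0.6204 -0.0208  0.0507] [ 0.6207 -0.0209  0.05  ]
knob (334, 272) [ 0.6473 -0.0373  0.0522] [ 0.6482 -0.0377  0.05  ]
```

View pics/w1c.png

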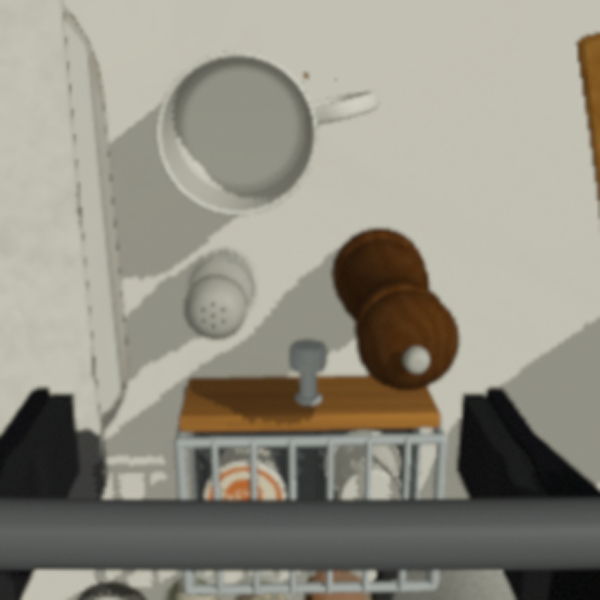

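The enlarged crop shows the handle from about (336,148) to (362,143) in full-image pixels and the knob centred at (333.5,254.5).

Run:
```python
from h import *
for n,pts in(('w1',((340,146.5),(350,145.5),(360,143.5))),('top0',((236,277),(242,279)))):
    v=V(n)
    for p in pts: 
        P=v.atz(*p,.066); a=P[:2]-[.4945,.011]; print(n,p,v.dep(*p).round(4),P.round(4),np.hypot(*a).round(4),np.degrees(np.arctan2(a[1],a[0])).round(1))
v=V('w1'); c=v.cloud()
for p in((333.5,248),(333.5,254.5),(333.5,260)): print('knob',v.dep(*p).round(4),v.atz(*p,.057).round(4))
m=np.array([ [x,y] for y in range(270,276) for x in range(285,385)]);
# rack top front wire z ~.08 : line fit
m=(c[...,2]>.074)&(c[...,2]<.086)&(np.hypot(c[...,0]-.66,c[...,1]+.05)<.1); m[300:]=0
P=c[m]; print(len(P),P.min(0),P.max(0)); e=cv2.fitLine(P[:,:2].astype(np.float32),cv2.DIST_HUBER,0,.001,.001).ravel();print(e, np.degrees(np.arctan2(e[1],e[0])))
```

```text
w1 (340, 146.5) [0.5071 0.0557 0.0666] [0.5071 0.0557 0.066 ] 0.0465 74.2
w1 (350, 145.5) [0.5123 0.0663 0.0673] [0.5125 0.0664 0.066 ] 0.0582 72.0
w1 (360, 143.5) [0.5175 0.0782 0.0596] [0.5168 0.0777 0.066 ] 0.0703 71.5
top0 (236, 277) [0.5151 0.0778 0.0617] [0.5149 0.0771 0.066 ] 0.0692 72.8
top0 (242, 279) [0.5107 0.0651 0.0703] [0.5108 0.0657 0.066 ] 0.0571 73.4
knob [ 0.6199 -0.0209  0.044 ] [ 0.6155 -0.019   0.057 ]
knob [ 0.6231 -0.0236  0.0577] [ 0.6234 -0.0237  0.057 ]
knob [ 0.6296 -0.0276  0.0583] [ 0.6301 -0.0278  0.057 ]
869 [ 0.56091041 -0.11764037  0.07408918] [0.71160153 0.02921878 0.08595794]
[ 0.50669354  0.86212623  0.6552794  -0.05500609] 59.55616
```

Run:
```python
from h import *
for n in('w1','top0','side0'):
    v=V(n); c=v.cloud(); x,y=.649,.136
    for r in(.04,.06,.09,.12,.15):
        m=(v.d>0)&(np.hypot(c[...,0]-x,c[...,1]-y)<r)&(np.hypot(c[...,0]-.617,c[...,1]-.031)>.045)&(c[...,2]<.28); print(n,r,m.sum(),c[m][:,2].max().round(3),end='; ')
    print(v.proj([x,y,0]).round())
go(.617,.0315,.25,59)
```

```text
w1 0.04 3604 0.28; w1 0.06 8561 0.28; w1 0.09 18401 0.28; w1 0.12 28809 0.28; w1 0.15 39133 0.28; [435. 199.]
top0 0.04 1416 0.195; top0 0.06 3190 0.28; top0 0.09 6746 0.28; top0 0.12 11694 0.28; top0 0.15 16921 0.28; [213. 214.]
side0 0.04 1514 0.28; side0 0.06 3581 0.28; side0 0.09 7547 0.28; side0 0.12 11033 0.28; side0 0.15 14160 0.28; [289. 199.]
t 2.7 pos [0.5401 0.0019 0.3203] tooly yaw 57.82 toolz [-6.e-04  8.e-04 -1.e+00] w 87.1 F [-0.5  0.2 -0. ] gf 0.0 j7 0.98
  delta world [ 0.0769  0.0296 -0.0703]  now-tool mm [-49.4  66.   70.3]
  turn deg [ 0.02 -0.05 -1.18]  after-turn-tool mm [-50.7  64.9  70.3]
```

Run:
```python
from h import *
v=V('top0'); c=v.cloud(); c=np.dstack([cv2.medianBlur(c[...,i].astype(np.float32),5) for i in range(3)])
print(v.proj([.59,.16,0]).round())
for yy in np.arange(.10,.36,.02):
    print(round(yy,2),[round(float(c[int(q[1]),int(q[0]),2]),2) for x in np.arange(.50,.76,.03) for q in[v.proj([x,yy,.1])]])
```

```text
[201. 243.]
0.1 [0.0, 0.0, 0.0, 0.0, 0.0, 0.0, 0.0, -0.0, 0.0]
0.12 [0.0, -0.0, 0.0, 0.0, 0.0, 0.0, 0.0, 0.0, 0.0]
0.14 [0.0, 0.0, 0.0, 0.0, 0.0, 0.0, 0.0, 0.0, 0.0]
0.16 [0.0, 0.0, -0.0, 0.06, 0.06, 0.16, 0.0, 0.0, 0.0]
0.18 [0.0, 0.0, 0.16, 0.16, 0.08, 0.1, 0.0, 0.0, 0.0]
0.2 [0.0, 0.0, 0.14, 0.08, 0.08, 0.09, 0.0, 0.0, 0.0]
0.22 [0.0, 0.0, 0.08, 0.09, 0.19, 0.2, 0.31, 0.0, 0.0]
0.24 [0.0, 0.0, 0.0, 0.2, 0.32, 0.32, 0.31, 0.0, 0.03]
0.26 [0.01, 0.0, 0.0, 0.31, 0.32, 0.31, 0.27, 0.0, 0.03]
0.28 [0.0, 0.0, 0.0, 0.31, 0.27, 0.22, 0.23, 0.02, 0.06]
0.3 [0.0, 0.0, 0.0, 0.22, 0.22, 0.23, 0.23, 0.24, 0.09]
0.32 [0.0, 0.02, 0.0, 0.23, 0.23, 0.24, 0.24, 0.08, 0.11]
0.34 [-0.0, 0.02, 0.0, 0.0, 0.24, 0.01, 0.04, 0.09, 0.13]
```

```bash
python3 -m handwheel '[[0.08,-0.0253,0.0325,0,0,0,-1.18],[0.08,-0.0254,0.0324,0,0,0,0],[0.08,0,0,0.05,0,0,0],[0.08,0,0,0.05,0,0,0],[0.08,0,0,0.02,0,0,0],[0.08,0,0,0,0,0,0],[0.08,0,0,0,0,0,0]]' 20
python3 - <<'E'
from h import *
go(.617,.0315,.105,59)
E
```

```text
time: 3.58
position: [0.619, 0.0295, 0.203]
tool_rot: [0.841, 3.024, 0.003]
ft_force: [0.7, -0.3, 0.3]
grip_width: 0.923
grip_force: 0.0
t 3.58 pos [0.619  0.0295 0.203 ] tooly yaw 58.92 toolz [ 3.7e-03  8.0e-04 -1.0e+00] w 80.3 F [ 0.7 -0.3  0.3] gf 0.0 j7 1.06
  delta world [-0.002  0.002 -0.098]  now-tool mm [ 3.   0.5 98. ]
  turn deg [ 0.15  0.16 -0.08]  after-turn-tool mm [ 2.7  0.7 98. ]
```

```bash
python3 -m handwheel '[[0.08,0.0028,0.0006,0.03,0,0,0],[0.08,0,0,0.04,0,0,0],[0.08,0,0,0.028,0,0,0],[0.08,0,0,0,0,0,0]]' 20
python3 - <<'E'
from h import *
go(.617,.0315,.105,59)
E
python3 -m handwheel '[[0.03,0,0,0,0,0,0],[0.03,0,0,0,0,0,0],[0.03,0,0,0,0,0,0],[0.03,0,0,0,0,0,0],[0.03,0,0,0,0,0,0]]' 20
python3 - <<'E'
from h import *
go(.47,.17,.21,59)
E
```

```text
time: 4.08
position: [0.6152, 0.0312, 0.1025]
tool_rot: [-0.842, -3.025, 0.001]
ft_force: [-0.0, 0.3, 0.4]
grip_width: 0.921
grip_force: 0.0
t 4.08 pos [0.6152 0.0312 0.1025] tooly yaw 58.9 toolz [-1.3e-03 -1.0e-04 -1.0e+00] w 80.1 F [-0.   0.3  0.4] gf 0.0 j7 1.08
  delta world [0.0018 0.0003 0.0025]  now-tool mm [-1.3  1.2 -2.5]
  turn deg [-0.04 -0.06 -0.1 ]  after-turn-tool mm [-1.3  1.2 -2.5]
time: 4.7
position: [0.6161, 0.0314, 0.1031]
tool_rot: [0.842, 3.026, 0.001]
ft_force: [1.1, 0.8, 2.0]
grip_width: 0.536
grip_force: 19.9
t 4.7 pos [0.6161 0.0314 0.1031] tooly yaw 58.9 toolz [ 1.3e-03  6.0e-04 -1.0e+00] w 46.6 F [1.1 0.8 2. ] gf 19.9 j7 1.08
  delta world [-0.1461  0.1386  0.1069]  now-tool mm [ 196.6   43.3 -107. ]
  turn deg [ 0.07  0.04 -0.1 ]  after-turn-tool mm [ 196.6   43.5 -106.9]
```

```bash
python3 -m handwheel '[[0.03,0,0,-0.03,0,0,0],[0.03,0,0,-0.045,0,0,0],[0.03,0,0,-0.032,0,0,0],[0.03,0.03,0.007,0,0,0,0],[0.03,0.045,0.01,0,0,0,0],[0.03,0.045,0.01,0,0,0,0],[0.03,0.045,0.01,0,0,0,0],[0.03,0.0316,0.006,0,0,0,0],[0.03,0,0,0,0,0,0]]'
python3 - <<'E'
from h import *
go(.47,.17,.1035,59)
E
```

```text
time: 5.82
position: [0.4672, 0.1716, 0.2091]
tool_rot: [-0.834, -3.027, -0.0]
ft_force: [-0.1, 0.2, -1.2]
grip_width: 0.538
grip_force: 19.9
t 5.83 pos [0.4672 0.1716 0.2091] tooly yaw 59.18 toolz [-1.7e-03  6.0e-04 -1.0e+00] w 46.8 F [-0.1  0.2 -1.2] gf 19.9 j7 0.63
  delta world [ 0.0028 -0.0016 -0.1056]  now-tool mm [-3.400e+00  1.000e-01  1.056e+02]
  turn deg [-0.02 -0.1   0.18]  after-turn-tool mm [ -3.2   0.  105.6]
```

```bash
python3 -m handwheel '[[0.03,0,0,0.04,0,0,0],[0.03,0,0,0.04,0,0,0],[0.03,0,0,0.02,0,0,0],[0.03,0,0,0.004,0,0,0],[0.03,0,0,0,0,0,0]]'
python3 - <<'E'
from h import *
go(.467,.172,.103,59)
E
```

```text
time: 6.45
position: [0.4702, 0.1689, 0.106]
tool_rot: [0.844, 3.026, -0.0]
ft_force: [1.5, 1.2, -1.3]
grip_width: 0.537
grip_force: 19.9
t 6.45 pos [0.4702 0.1689 0.106 ] tooly yaw 58.84 toolz [ 6.e-04 -3.e-04 -1.e+00] w 46.7 F [ 1.5  1.2 -1.3] gf 19.9 j7 0.67
  delta world [-0.0032  0.0031 -0.003 ]  now-tool mm [4.3 1.  3. ]
  turn deg [ 0.    0.04 -0.16]  after-turn-tool mm [4.3 1.  3. ]
```

```bash
python3 -m handwheel '[[0.03,0,0,0.002,0,0,0],[0.03,0,0,0,0,0,0]]'; python3 -m handwheel '[[0.03,0,0,0.001,0,0,0],[0.03,0,0,0,0,0,0]]'
```

```text
time: 6.7
position: [0.47, 0.1696, 0.1043]
tool_rot: [0.842, 3.026, 0.002]
ft_force: [-0.2, -0.5, -2.4]
grip_width: 0.539
grip_force: 19.9
time: 6.95
position: [0.4698, 0.1697, 0.103]
tool_rot: [0.842, 3.026, 0.001]
ft_force: [-1.0, 0.7, -0.1]
grip_width: 0.538
grip_force: 20.0
```

```bash
python3 -m handwheel '[[0.06,0,0,0,0,0,0],[0.08,0,0,0,0,0,0],[0.08,0,0,0,0,0,0],[0.08,0,0,-0.04,0,0,0],[0.08,0,0,-0.05,0,0,0],[0.08,0,0,-0.02,0,0,-10.4],[0.08,0,0,0,0,0,-10.4],[0.08,0,0,0,0,0,-10.4],[0.08,0,0,0,0,0,-10.4],[0.06,0,0,0,0,0,-10.4],[0.04,0,0,0,0,0,-10.4]]'; python3 -m handwheel '[[0.04,0,0,0,0,0,-10.4],[0.04,0,0,0,0,0,-10.4],[0.04,0,0,0,0,0,-10.4],[0.04,0,0,0,0,0,-10.4],[0.04,0,0,0,0,0,0]]'
python3 - <<'E'
from h import *
go(.5133,.0706,.041,162.5)
v,_=snap('top','t1'); c=V('t1').cloud(); S=c[(np.hypot(c[...,0]-.47,c[...,1]-.17)<.05)&(c[...,2]>.142)&(c[...,2]<.16)]; print('nut',len(S),np.median(S,0))
E
```

```text
time: 8.32
position: [0.4695, 0.1694, 0.2125]
tool_rot: [-0.856, 3.023, 0.0]
ft_force: [0.6, -0.2, -0.3]
grip_width: 0.777
grip_force: 0.0
time: 8.95
position: [0.4695, 0.1694, 0.2126]
tool_rot: [-1.864, 2.529, 0.0]
ft_force: [-0.4, -0.3, 0.8]
grip_width: 0.461
grip_force: 0.0
t 8.95 pos [0.4695 0.1694 0.2126] tooly yaw 162.77 toolz [ 1.e-04  1.e-04 -1.e+00] w 40.1 F [-0.4 -0.3  0.8] gf 0.0 j7 2.44
  delta world [ 0.0438 -0.0988 -0.1716]  now-tool mm [ 81.4 -71.1 171.6]
  turn deg [-0.    0.    0.27]  after-turn-tool mm [ 81.1 -71.5 171.6]
nut 42 [0.47002378 0.17050275 0.14961037]
```

```bash
python3 -m handwheel '[[0.04,0,0,0,0,0,10.6],[0.04,0,0,0,0,0,10.6],[0.04,0,0,0,0,0,10.6],[0.04,0,0,0,0,0,10.6],[0.04,0,0,0,0,0,10.6],[0.04,0,0,0,0,0,10.6],[0.04,0,0,0,0,0,10.6],[0.04,0,0,0,0,0,10.6],[0.04,0,0,0,0,0,10.6],[0.04,0,0,0,0,0,10.6]]'; python3 -m handwheel '[[0.04,0,0,0,0,0,10.6],[0.04,0,0,0,0,0,10.6],[0.04,0,0,0,0,0,10.6],[0.04,0,0,0,0,0,10.6],[0.04,0,0,0,0,0,10.6],[0.04,0,0,0,0,0,10.6],[0.04,0,0,0,0,0,10.6],[0.04,0,0,0,0,0,0]]'; python3 -m handwheel '[[0.04,-0.0405,0.0357,0,0,0,0],[0.04,-0.0405,0.0357,0,0,0,0],[0.04,0,0,0.05,0,0,0],[0.04,0,0,0.03,0,0,0],[0.04,0,0,0,0,0,0]]'
python3 - <<'E'
from h import *
go(.5133,.0706,.041,-17.5)
E
```

```text
time: 10.25
position: [0.4695, 0.1694, 0.2126]
tool_rot: [0.91, 3.007, 0.0]
ft_force: [-0.4, 0.1, -0.4]
grip_width: 0.456
grip_force: 0.0
time: 11.25
position: [0.4695, 0.1694, 0.2126]
tool_rot: [-2.531, -1.861, -0.0]
ft_force: [-0.2, -0.1, 0.4]
grip_width: 0.464
grip_force: 0.0
time: 11.88
position: [0.5116, 0.0704, 0.1305]
tool_rot: [-2.528, -1.863, 0.008]
ft_force: [0.6, 0.4, 0.5]
grip_width: 0.46
grip_force: 0.0
t 11.88 pos [0.5116 0.0704 0.1305] tooly yaw -17.23 toolz [-0.0048 -0.0018 -1.    ] w 40.0 F [0.6 0.4 0.5] gf 0.0 j7 -0.43
  delta world [ 0.0017  0.0002 -0.0895]  now-tool mm [ 1.   1.9 89.4]
  turn deg [-0.23  0.18  0.27]  after-turn-tool mm [ 0.7  1.5 89.5]
```

Descend, close on the handle.

```bash
python3 -m handwheel '[[0.04,0.0006,0.001,0.045,0,0,0],[0.04,0,0,0.0445,0,0,0],[0.04,0,0,0,0,0,0],[0.04,0,0,0,0,0,0]]' 25
python3 - <<'E'
from h import *
go(.5133,.0706,.041,-17.5)
E
python3 -m handwheel '[[0,0,0,0,0,0,0],[0,0,0,0,0,0,0],[0,0,0,0,0,0,0],[0,0,0,0,0,0,0],[0,0,0,0,0,0,0]]' 25
python3 - <<'E'
from h import *
go(.470,-.126,.15,-17.5); snap('side','s1')
E
```

```text
time: 12.38
position: [0.5166, 0.0716, 0.0454]
tool_rot: [2.529, 1.862, 0.005]
ft_force: [0.6, 0.1, 1.4]
grip_width: 0.456
grip_force: 0.0
t 12.38 pos [0.5166 0.0716 0.0454] tooly yaw -17.27 toolz [ 3.3e-03  9.0e-04 -1.0e+00] w 39.6 F [0.6 0.1 1.4] gf 0.0 j7 -0.37
  delta world [-0.0033 -0.001  -0.0044]  now-tool mm [-2.  -2.8  4.4]
  turn deg [ 0.16 -0.11  0.23]  after-turn-tool mm [-2.  -2.8  4.4]
time: 13.0
position: [0.5149, 0.0712, 0.0434]
tool_rot: [2.53, 1.862, 0.001]
ft_force: [-1.3, -0.3, 2.7]
grip_width: 0.108
grip_force: 25.0
t 13.0 pos [0.5149 0.0712 0.0434] tooly yaw -17.31 toolz [ 4.e-04  2.e-04 -1.e+00] w 9.4 F [-1.3 -0.3  2.7] gf 25.0 j7 -0.37
  delta world [-0.0449 -0.1972  0.1066]  now-tool mm [-201.6   15.8 -106.7]
  turn deg [ 0.02 -0.02  0.19]  after-turn-tool mm [-201.6   16.5 -106.6]
```

View pics/s1.png

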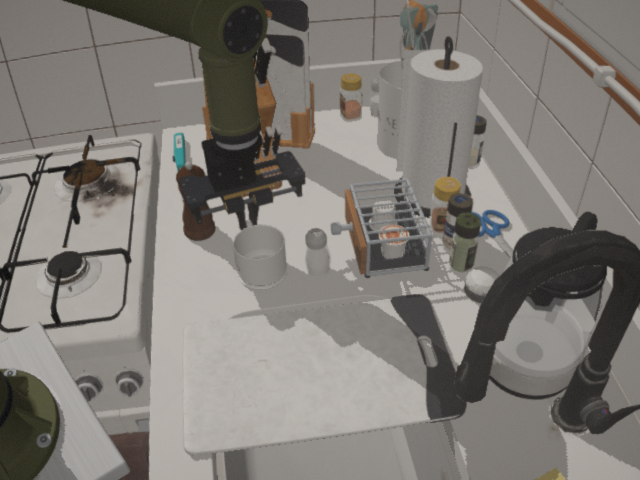

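```bash
python3 -m handwheel '[[0,0,0,0,0,0,0],[0,0,0,-0.02,0,0,0],[0,0,0,-0.03,0,0,0],[0,0,0,-0.04,0,0,0],[0,0,0,-0.017,0,0,0],[0,0,0,0,0,0,0]]' 45;  python3 -m handwheel '[[0,-0.025,0.002,0,0,0,0],[0,-0.035,0.003,0,0,0,0],[0,-0.04,0.003,0,0,0,0],[0,-0.04,0.003,0,0,0,0],[0,-0.035,0.003,0,0,0,0],[0,-0.026,0.0015,0,0,0,0],[0,0,0,0,0,0,0],[0,0,0,0,0,0,0]]'
python3 - <<'E'
from h import *
go(.470,-.126,.0524,-17.5); snap('top','t2')
v=V('t2');c=v.cloud();m=(v.d>0)&(np.hypot(c[...,0]-.455,c[...,1]+.186)<.1)&(c[...,2]>.11)&(c[...,2]<.24)
P=c[m]; print(len(P), np.percentile(P,[5,50,95],axis=0).round(3))
E
```

```text
time: 13.8
position: [0.5151, 0.0714, 0.1503]
tool_rot: [2.53, 1.862, 0.002]
ft_force: [0.1, 0.3, -2.2]
grip_width: 0.106
grip_force: 45.0
time: 14.8
position: [0.4691, -0.1243, 0.1488]
tool_rot: [-2.528, -1.862, 0.002]
ft_force: [0.0, 0.1, -2.0]
grip_width: 0.106
grip_force: 45.0
t 14.8 pos [ 0.4691 -0.1243  0.1488] tooly yaw -17.27 toolz [-2.1e-03  6.0e-04 -1.0e+00] w 9.2 F [ 0.   0.1 -2. ] gf 45.0 j7 -0.08
  delta world [ 0.0009 -0.0017 -0.0964]  now-tool mm [-1.4  1.6 96.4]
  turn deg [-0.12  0.    0.23]  after-turn-tool mm [-1.4  1.4 96.4]Traceback (most recent call last):
  File "<stdin>", line 4, in <module>
    return _quantile_unchecked(
        a, q, axis, out, overwrite_input, method, keepdims, weights)
    return _ureduce(a,
                    func=_quantile_ureduce_func,
    ...<5 lines>...
                    overwrite_input=overwrite_input,
                    method=method)
    r = func(a, **kwargs)
    result = _quantile(arr,
                       quantiles=q,
    ...<2 lines>...
                       out=out,
                       weights=wgt)
    slices_having_nans = np.isnan(arr[-1, ...])
                                  ~~~^^^^^^^^^
IndexError: index -1 is out of bounds for axis 0 with size 0
```

View pics/t2.png

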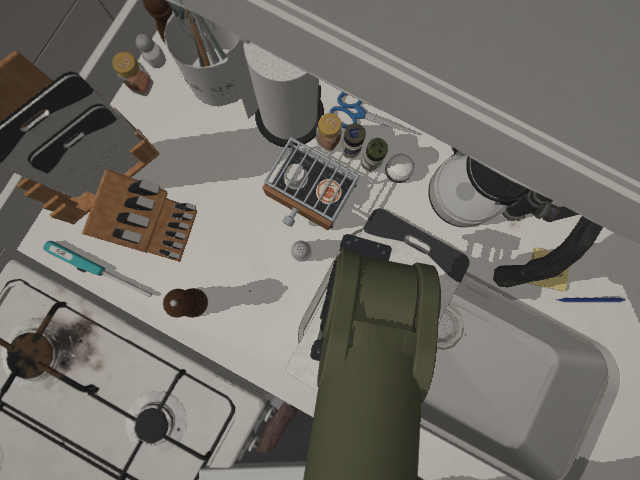

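The top view shows the pepper upright at (185,302), the salt untouched at (300,250), and the arm over the board holding the mug (about 2 N carried).

```bash
python3 -m handwheel '[[0,-0.0014,0.0014,0.04,0,0,0],[0,0,0,0.035,0,0,0],[0,0,0,0.014,0,0,0],[0,0,0,0.003,0,0,0],[0,0,0,0,0,0,0]]';  python3 -m handwheel '[[0,0,0,0.002,0,0,0],[0,0,0,0,0,0,0]]'; python3 -m handwheel '[[0,0,0,0.0015,0,0,0],[0,0,0,0,0,0,0]]'
python3 - <<'E'
from h import *
go(.470,-.126,.0524,-17.5); snap('side','s2')
E
```

```text
time: 15.48
position: [0.4716, -0.127, 0.0589]
tool_rot: [2.529, 1.862, 0.002]
ft_force: [-0.5, -0.2, -1.8]
grip_width: 0.109
grip_force: 45.0
time: 15.72
position: [0.4711, -0.1271, 0.0567]
tool_rot: [2.53, 1.862, 0.002]
ft_force: [-0.9, -0.2, -1.9]
grip_width: 0.1
grip_force: 45.0
time: 15.98
position: [0.4706, -0.1271, 0.0546]
tool_rot: [-2.53, -1.862, -0.0]
ft_force: [-0.3, -0.4, -1.9]
grip_width: 0.103
grip_force: 45.0
t 15.97 pos [ 0.4706 -0.1271  0.0546] tooly yaw -17.31 toolz [ 0.e+00  1.e-04 -1.e+00] w 9.0 F [-0.3 -0.4 -1.9] gf 45.0 j7 0.02
  delta world [-0.0006  0.0011 -0.0022]  now-tool mm [ 0.9 -0.9  2.2]
  turn deg [ 0.   -0.01  0.19]  after-turn-tool mm [ 0.8 -0.9  2.2]
```

View pics/s2.png

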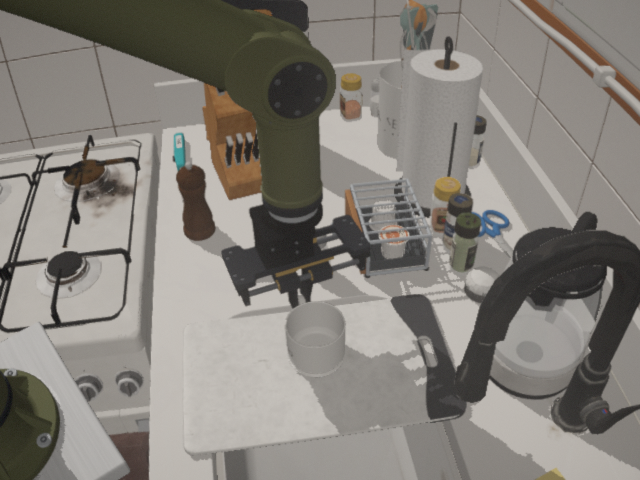

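The mug is level just above the board, at about (316,335).

```bash
python3 -m handwheel '[[0,0,0,0.0015,0,0,0],[0,0,0,0,0,0,0]]'; python3 -m handwheel '[[0,0,0,0.001,0,0,0],[0,0,0,0,0,0,0]]'; python3 -m handwheel '[[0,0,0,0.001,0,0,0],[0,0,0,0,0,0,0]]'
```

```text
time: 16.27
position: [0.4705, -0.1271, 0.0529]
tool_rot: [-2.53, -1.862, 0.0]
ft_force: [-0.5, -0.2, -1.2]
grip_width: 0.104
grip_force: 45.0
time: 16.52
position: [0.4707, -0.127, 0.0522]
tool_rot: [-2.53, -1.862, -0.0]
ft_force: [-1.4, 0.5, -1.2]
grip_width: 0.107
grip_force: 45.0
time: 16.77
position: [0.471, -0.1268, 0.0521]
tool_rot: [-2.53, -1.862, -0.001]
ft_force: [-2.8, 1.7, 9.3]
grip_width: 0.103
grip_force: 45.0
```

```bash
python3 -m handwheel '[[0.02,0,0,0,0,0,0],[0.035,0,0,0,0,0,0],[0.035,0,0,0,0,0,0],[0.035,0,0,-0.04,0,0,0],[0.035,0,0,-0.05,0,0,0],[0.065,0,0,-0.05,0,0,-10.6],[0.065,0,0,0,0,0,-10.6],[0.065,0,0,0,0,0,-10.6],[0.065,0,0,0,0,0,-10.6],[0.065,0,0,0,0,0,-10.6],[0.065,0,0,0,0,0,-10.6],[0.065,0,0,0,0,0,-10.6]]'; python3 -m handwheel '[[0.065,0,0,0,0,0,-2],[0.065,0,0,0,0,0,0]]'
python3 - <<'E'
from h import *
go(.565,-.0485,.036,59); snap('side','s3'); snap('wrist','w3')
E
```

```text
time: 18.27
position: [0.4705, -0.1272, 0.1909]
tool_rot: [-0.886, -3.014, 0.0]
ft_force: [0.2, 0.2, -0.3]
grip_width: 0.747
grip_force: 0.0
time: 18.52
position: [0.4706, -0.1271, 0.191]
tool_rot: [-0.846, -3.025, -0.0]
ft_force: [0.1, -0.3, -0.2]
grip_width: 0.746
grip_force: 0.0
t 18.52 pos [ 0.4706 -0.1271  0.191 ] tooly yaw 58.75 toolz [-0.e+00  1.e-04 -1.e+00] w 64.9 F [ 0.1 -0.3 -0.2] gf 0.0 j7 1.22
  delta world [ 0.0944  0.0786 -0.155 ]  now-tool mm [-40.  116.2 155. ]
  turn deg [ 0.   -0.   -0.25]  after-turn-tool mm [-40.5 116.  155. ]
```

View pics/s3.png

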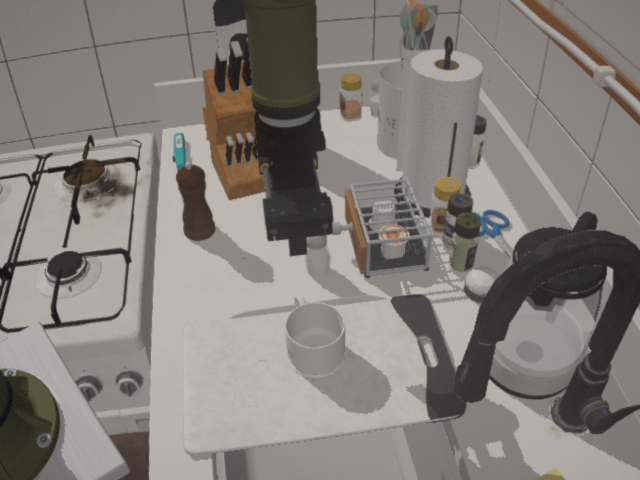

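The mug stands upright on the board at (316,340). The salt comes next.

```bash
python3 -m handwheel '[[0.065,-0.01,0.028,0,0,0,0],[0.065,-0.01,0.03,0,0,0,0],[0.065,-0.01,0.03,0,0,0,0],[0.065,-0.01,0.028,0,0,0,0],[0.065,0,0,0.04,0,0,0],[0.065,0,0,0,0,0,0],[0.065,0,0,0,0,0,0]]' 15
python3 - <<'E'
from h import *
go(.565,-.0485,.036,59)
E
```

```text
time: 19.5
position: [0.565, -0.049, 0.152]
tool_rot: [0.844, 3.025, 0.0]
ft_force: [-0.1, -0.4, -0.6]
grip_width: 0.747
grip_force: 0.0
t 19.5 pos [ 0.565 -0.049  0.152] tooly yaw 58.81 toolz [ 7.e-04 -1.e-04 -1.e+00] w 65.0 F [-0.1 -0.4 -0.6] gf 0.0 j7 1.19
  delta world [-0.      0.0005 -0.116 ]  now-tool mm [  0.4   0.4 116. ]
  turn deg [ 0.02  0.04 -0.19]  after-turn-tool mm [  0.3   0.4 116. ]
```

```bash
python3 -m handwheel '[[0.065,0,0,0.04,0,0,0],[0.065,0,0,0.045,0,0,0],[0.065,0,0,0.03,0,0,0],[0.065,0,0,0,0,0,0],[0.065,0,0,0,0,0,0]]'
python3 - <<'E'
from h import *
go(.565,-.0485,.036,59)
E
python3 -m handwheel '[[0.02,0,0,0,0,0,0],[0.02,0,0,0,0,0,0],[0.02,0,0,0,0,0,0],[0.02,0,0,0,0,0,0]]' 15
python3 - <<'E'
from h import *
go(.4735,.0665,.12,59)
E
```

```text
time: 20.12
position: [0.5665, -0.0488, 0.0383]
tool_rot: [0.842, 3.023, 0.002]
ft_force: [-0.1, 0.3, 0.4]
grip_width: 0.749
grip_force: 0.0
t 20.12 pos [ 0.5665 -0.0488  0.0383] tooly yaw 58.86 toolz [ 3.5e-03  3.0e-04 -1.0e+00] w 65.2 F [-0.1  0.3  0.4] gf 0.0 j7 1.28
  delta world [-0.0015  0.0003 -0.0023]  now-tool mm [ 1.4 -0.5  2.3]
  turn deg [ 0.12  0.16 -0.14]  after-turn-tool mm [ 1.4 -0.5  2.3]
time: 20.62
position: [0.5651, -0.0484, 0.0364]
tool_rot: [0.842, 3.026, 0.001]
ft_force: [0.9, -0.3, 1.4]
grip_width: 0.446
grip_force: 14.9
t 20.62 pos [ 0.5651 -0.0484  0.0364] tooly yaw 58.9 toolz [ 8.e-04  2.e-04 -1.e+00] w 38.8 F [ 0.9 -0.3  1.4] gf 14.9 j7 1.28
  delta world [-0.0916  0.1149  0.0836]  now-tool mm [137.8  51.1 -83.6]
  turn deg [ 0.03  0.03 -0.1 ]  after-turn-tool mm [137.7  51.3 -83.6]
```

```bash
python3 -m handwheel '[[0.02,0,0,-0.02,0,0,0],[0.02,0,0,-0.02,0,0,0],[0.02,0.025,0.01,0,0,0,0],[0.02,0.045,0.017,0,0,0,0],[0.02,0.045,0.017,0,0,0,0],[0.02,0.0228,0.0071,0,0,0,0],[0.02,0,0,0,0,0,0],[0.02,0,0,0.02,0,0,0],[0.02,0,0,0.014,0,0,0],[0.02,0,0,0.004,0,0,0],[0.02,0,0,0,0,0,0]]'
python3 - <<'E'
from h import *
go(.4735,.0665,.0364,59)
E
```

```text
time: 22.0
position: [0.4734, 0.0659, 0.038]
tool_rot: [-0.844, -3.026, 0.001]
ft_force: [-0.3, -0.8, -0.4]
grip_width: 0.448
grip_force: 14.8
t 22.0 pos [0.4734 0.0659 0.038 ] tooly yaw 58.84 toolz [-3.e-04 -6.e-04 -1.e+00] w 39.0 F [-0.3 -0.8 -0.4] gf 14.8 j7 0.93
  delta world [ 0.0001  0.0006 -0.0016]  now-tool mm [0.2 0.6 1.6]
  turn deg [-0.04  0.   -0.16]  after-turn-tool mm [0.2 0.6 1.6]
```

```bash
python3 -m handwheel '[[0.02,0,0,0.001,0,0,0],[0.02,0,0,0,0,0,0]]'; python3 -m handwheel '[[0.02,0,0,0.001,0,0,0],[0.02,0,0,0,0,0,0]]'
```

```text
time: 22.25
position: [0.4735, 0.0665, 0.0374]
tool_rot: [0.842, 3.026, 0.001]
ft_force: [-1.3, 0.4, -1.2]
grip_width: 0.449
grip_force: 14.8
time: 22.5
position: [0.4735, 0.0667, 0.0363]
tool_rot: [0.842, 3.026, 0.001]
ft_force: [0.6, 0.6, 0.2]
grip_width: 0.447
grip_force: 14.9
```

```bash
python3 -m handwheel '[[0.05,0,0,0,0,0,0],[0.065,0,0,0,0,0,0],[0.065,0,0,0,0,0,0],[0.065,0,0,-0.05,0,0,0],[0.065,0,0,-0.05,0,0,0],[0.065,0,0,-0.02,0,0,0],[0.05,0,0,0,0,0,0]]'
python3 - <<'E'
from h import *
go(.6235,-.0237,.027,59); snap('wrist','w4')
v=V('w4'); c=v.cloud()
K=c[(v.d>0)&(np.hypot(c[...,0]-.6235,c[...,1]+.0237)<.02)&(c[...,2]>.05)&(c[...,2]<.065)]; print('knob',len(K),K.mean(0).round(4))
E
```

```text
time: 23.38
position: [0.4744, 0.0669, 0.1575]
tool_rot: [0.841, 3.024, 0.004]
ft_force: [0.7, 0.4, -0.6]
grip_width: 0.695
grip_force: 0.0
t 23.38 pos [0.4744 0.0669 0.1575] tooly yaw 58.9 toolz [ 0.0032  0.0018 -1.    ] w 60.4 F [ 0.7  0.4 -0.6] gf 0.0 j7 0.83
  delta world [ 0.1491 -0.0906 -0.1305]  now-tool mm [-174.3   -1.   130.8]
  turn deg [ 0.19  0.1  -0.1 ]  after-turn-tool mm [-174.5   -0.8  130.5]
knob 0 [nan nan nan]<stdin>:4: RuntimeWarning: Mean of empty slice.
  ret = um.true_divide(
```

View pics/w4.png

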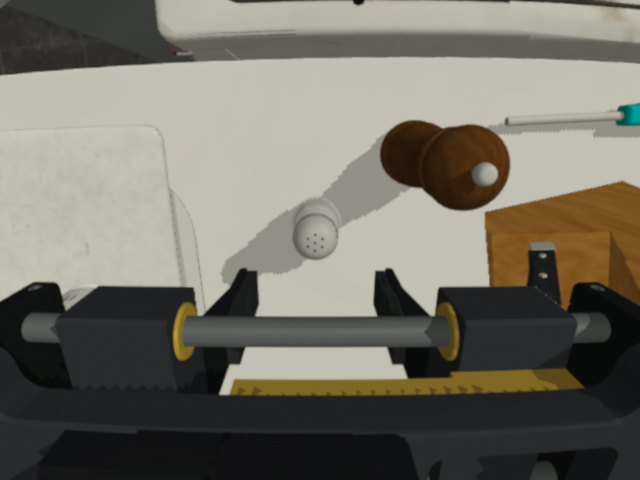

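The salt stands upright at (316,235) and the pepper upright at (460,165). Moving to the knob.

```bash
python3 -m handwheel '[[0.05,-0.03,0,0,0,0,0],[0.05,-0.05,0,0,0,0,0],[0.05,-0.05,-0.0005,0,0,0,0],[0.05,-0.044,-0.0005,0,0,0,0],[0.05,0,0,0.05,0,0,0],[0.05,0,0,0.02,0,0,0],[0.05,0,0,0,0,0,0]]'
python3 - <<'E'
from h import *
go(.6235,-.0237,.027,59)
E
```

```text
time: 24.3
position: [0.6194, -0.0238, 0.0834]
tool_rot: [-0.841, -3.022, 0.003]
ft_force: [-0.3, 0.1, 1.0]
grip_width: 0.574
grip_force: 0.0
t 24.3 pos [ 0.6194 -0.0238  0.0834] tooly yaw 58.91 toolz [-5.5e-03 -4.0e-04 -1.0e+00] w 49.9 F [-0.3  0.1  1. ] gf 0.0 j7 1.25
  delta world [ 0.0041  0.0001 -0.0564]  now-tool mm [-3.7  2.4 56.4]
  turn deg [-0.18 -0.26 -0.09]  after-turn-tool mm [-3.5  2.2 56.4]
```

```bash
python3 -m handwheel '[[0.05,0,0,0,0,0,0],[0.05,0,0,0,0,0,0]]'
python3 - <<'E'
from h import *
go(.6235,-.0237,.027,59)
E
```

```text
time: 24.55
position: [0.6227, -0.0239, 0.0879]
tool_rot: [0.841, 3.024, 0.002]
ft_force: [-0.4, 0.7, 1.3]
grip_width: 0.576
grip_force: 0.0
t 24.55 pos [ 0.6227 -0.0239  0.0879] tooly yaw 58.93 toolz [ 2.9e-03  8.0e-04 -1.0e+00] w 50.1 F [-0.4  0.7  1.3] gf 0.0 j7 1.25
  delta world [ 0.0008  0.0002 -0.0609]  now-tool mm [-0.5  0.5 60.9]
  turn deg [ 0.12  0.12 -0.07]  after-turn-tool mm [-0.6  0.6 60.9]
```

```bash
python3 -m handwheel '[[0.05,0,0.0005,0.03,0,0,0],[0.05,0,0,0.031,0,0,0],[0.05,0,0,0,0,0,0],[0.05,0,0,0,0,0,0]]' 20; python3 -m handwheel '[[0,0,0,0,0,0,0],[0,0,0,0,0,0,0],[0,0,0,0,0,0,0],[0,0,0,0,0,0,0],[0,0,0,0,0,0,0]]' 20
python3 - <<'E'
from h import *
go(.6235,-.0237,.027,59)
E
```

```text
time: 25.05
position: [0.6232, -0.0239, 0.0269]
tool_rot: [0.842, 3.024, 0.001]
ft_force: [0.2, -0.2, -0.2]
grip_width: 0.57
grip_force: 0.0
time: 25.68
position: [0.6227, -0.0228, 0.0254]
tool_rot: [0.841, 3.026, 0.002]
ft_force: [2.0, 2.3, -0.2]
grip_width: 0.241
grip_force: 20.0
t 25.68 pos [ 0.6227 -0.0228  0.0254] tooly yaw 58.93 toolz [ 0.0014  0.001  -1.    ] w 21.0 F [ 2.   2.3 -0.2] gf 20.0 j7 1.29
  delta world [ 0.0008 -0.0009  0.0016]  now-tool mm [-1.1 -0.3 -1.6]
  turn deg [ 0.09  0.04 -0.07]  after-turn-tool mm [-1.1 -0.3 -1.6]
```

```bash
python3 -m handwheel '[[0,0.01,0,0,0,0,0],[0,0.015,0,0,0,0,0],[0,0.015,0,0,0,0,0],[0,0.015,0,0,0,0,0],[0,0.015,0,0,0,0,0],[0,0,0,0,0,0,0]]'; python3 -m handwheel '[[0,0.01,0,0,0,0,0],[0,0.006,0,0,0,0,0],[0,0.002,0,0,0,0,0],[0,0,0,0,0,0,0]]'
python3 - <<'E'
from h import *
go(.6227,-.0228,.0254,59)
E
```

```text
time: 26.42
position: [0.5612, 0.0145, 0.0254]
tool_rot: [-0.839, -3.026, -0.003]
ft_force: [1.2, 5.6, 1.9]
grip_width: 0.241
grip_force: 20.0
time: 26.92
position: [0.5477, 0.0226, 0.0254]
tool_rot: [0.841, 3.025, 0.003]
ft_force: [3.3, 4.7, -1.8]
grip_width: 0.244
grip_force: 20.0
t 26.93 pos [0.5477 0.0226 0.0254] tooly yaw 58.93 toolz [ 0.0021  0.0012 -1.    ] w 21.2 F [ 3.3  4.7 -1.8] gf 20.0 j7 1.16
  delta world [ 0.075  -0.0454  0.    ]  now-tool mm [-87.7  -0.2   0.1]
  turn deg [ 0.12  0.07 -0.08]  after-turn-tool mm [-87.7  -0.3  -0. ]
```

```bash
python3 -m handwheel '[[0.03,0,0,0,0,0,0],[0.05,0,0,0,0,0,0],[0.05,0,0,0,0,0,0],[0.05,0,0,-0.05,0,0,0],[0.06,0,0,-0.05,0,0,0],[0.06,0.02,0,-0.04,0,0,0],[0.06,0.03,-0.02,-0.03,0,0,0],[0.06,0,0,0,0,0,0],[0.06,0,0,0,0,0,0]]'
python3 - <<'E'
from h import *
go(.6054,-.0577,.03,59); snap('wrist','w5')
v=V('w5'); print(v.proj([.6054,-.0577,.054])); cv2.imwrite('pics/w5c.png',cv2.resize(v.p[120:360,200:520],(800,600),interpolation=cv2.INTER_CUBIC))
E
```

```text
time: 28.05
position: [0.4934, 0.0301, 0.1945]
tool_rot: [-0.843, -3.026, -0.0]
ft_force: [-0.0, 0.2, -0.3]
grip_width: 0.691
grip_force: 0.0
t 28.05 pos [0.4934 0.0301 0.1945] tooly yaw 58.88 toolz [-1.e-04  2.e-04 -1.e+00] w 60.1 F [-0.   0.2 -0.3] gf 0.0 j7 0.91
  delta world [ 0.112  -0.0878 -0.1645]  now-tool mm [-141.3  -17.3  164.5]
  turn deg [ 0.01 -0.01 -0.12]  after-turn-tool mm [-141.2  -17.6  164.5]
[299.54315017 348.23792066]
```

View pics/w5c.png

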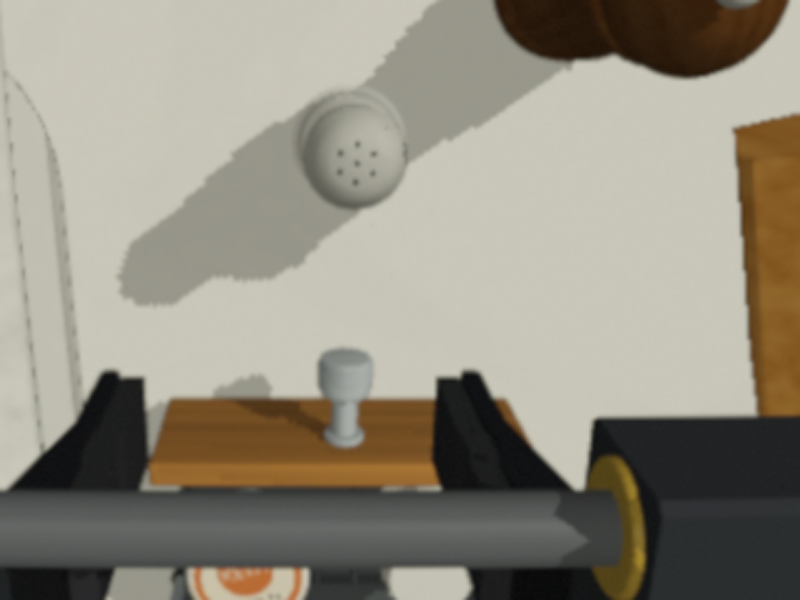

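The lid shows at about (299,351) in the full image against a predicted (299.5,348). Cross-checking with the top camera by colour.

Run:
```python
from h import *
snap('top','t5'); 
for n,z in(('t5',.054),('w5',.054)):
    v=V(n); q=v.proj([.6054,-.0577,z]); print(n,q.round(1),v.dep(*q).round(4))
    h=cv2.cvtColor(v.p,cv2.COLOR_BGR2HSV); m=(h[...,0]<14)&(h[...,1]>110)&(h[...,2]>130); m[:int(q[1])-18]=0;m[int(q[1])+18:]=0;m[:,:int(q[0])-25]=0;m[:,int(q[0])+25:]=0
    ys,xs=np.nonzero(m); print(len(xs)); 
    if len(xs): a=((xs.min()+xs.max())/2,(ys.min()+ys.max())/2); print(a,xs.min(),xs.max(),ys.min(),ys.max(),v.atz(*a,z).round(4))
v=V('t5');c=v.cloud();m=(v.d>0)&(np.hypot(c[...,0]-.6054,c[...,1]+.0577)<.032)&(c[...,2]>.048)&(c[...,2]<.062);P=c[m];print(len(P));print(cv2.minEnclosingCircle(P[:,:2].astype(np.float32)),P.mean(0))
```

```text
t5 [305.8 229.2] [ 0.6056 -0.0577  0.0524]
157
(np.float64(306.0), np.float64(229.0)) 295 317 218 240 [ 0.6058 -0.0581  0.054 ]
w5 [299.5 348.2] [ 0.605  -0.0574  0.0546]
259
(np.float64(298.5), np.float64(356.0)) 278 319 347 365 [ 0.6131 -0.0638  0.054 ]
524
((0.6059266924858093, -0.05847863107919693), 0.025588614866137505) [ 0.6057124  -0.05841705  0.05444937]
```

```bash
python3 -m handwheel '[[0.062,-0.03,-0.003,0,0,0,0],[0.062,-0.05,-0.006,0,0,0,0],[0.062,-0.04,-0.006,0.02,0,0,0],[0.062,-0.0215,-0.003,0.03,0,0,0],[0.062,0,0,0.02,0,0,0],[0.062,0,0,0,0,0,0],[0.062,0,0,0,0,0,0],[0.062,0,0,0,0,0,0]]' 6
python3 - <<'E'
from h import *
go(.6057,-.058,.031,59)
E
```

```text
time: 29.15
position: [0.6059, -0.0574, 0.1264]
tool_rot: [0.84, 3.025, 0.003]
ft_force: [0.3, -0.6, -0.3]
grip_width: 0.708
grip_force: 0.0
t 29.15 pos [ 0.6059 -0.0574  0.1264] tooly yaw 58.96 toolz [ 0.0022  0.001  -1.    ] w 61.6 F [ 0.3 -0.6 -0.3] gf 0.0 j7 1.31
  delta world [-0.0002 -0.0006 -0.0954]  now-tool mm [-0.  -0.8 95.4]
  turn deg [ 0.12  0.08 -0.04]  after-turn-tool mm [-0.2 -0.6 95.4]
```

```bash
python3 -m handwheel '[[0.062,0,-0.0006,0.03,0,0,0],[0.062,0,0,0.03,0,0,0],[0.062,0,0,0.022,0,0,0],[0.062,0,0,0.013,0,0,0],[0.062,0,0,0,0,0,0],[0.062,0,0,0,0,0,0]]' 6
python3 - <<'E'
from h import *
go(.6057,-.058,.031,59)
E
python3 -m handwheel '[[0.04,0,0,0,0,0,0],[0.04,0,0,0,0,0,0],[0.04,0,0,0,0,0,0],[0.04,0,0,0,0,0,0]]' 6
python3 - <<'E'
from h import *
go(.528,-.233,.1,59)
E
```

```text
time: 29.9
position: [0.6058, -0.0589, 0.0311]
tool_rot: [0.842, 3.025, 0.001]
ft_force: [0.7, 0.1, -0.0]
grip_width: 0.712
grip_force: 0.0
t 29.9 pos [ 0.6058 -0.0589  0.0311] tooly yaw 58.88 toolz [ 0.0017  0.     -1.    ] w 61.9 F [ 0.7  0.1 -0. ] gf 0.0 j7 1.38
  delta world [-0.0001  0.0009 -0.0001]  now-tool mm [0.6 0.7 0.1]
  turn deg [ 0.05  0.08 -0.12]  after-turn-tool mm [0.6 0.7 0.1]
time: 30.4
position: [0.6055, -0.0587, 0.0306]
tool_rot: [0.842, 3.026, 0.001]
ft_force: [0.1, -0.5, 2.3]
grip_width: 0.57
grip_force: 5.7
t 30.4 pos [ 0.6055 -0.0587  0.0306] tooly yaw 58.89 toolz [ 1.1e-03  1.0e-04 -1.0e+00] w 49.6 F [ 0.1 -0.5  2.3] gf 5.7 j7 1.38
  delta world [-0.0775 -0.1743  0.0694]  now-tool mm [ -23.7 -189.2  -69.5]
  turn deg [ 0.04  0.05 -0.11]  after-turn-tool mm [ -23.3 -189.3  -69.4]
```

```bash
python3 -m handwheel '[[0.04,0,0,-0.015,0,0,0],[0.04,0,0,-0.025,0,0,0],[0.04,0,0,-0.03,0,0,0],[0.04,0,0,0,0,0,0]]'
python3 - <<'E'
from h import *
from scipy.optimize import least_squares
for n in('s3','t5'):
    v=V(n); c=v.cloud(); P=c[(v.d>0)&(np.hypot(c[...,0]-.451,c[...,1]+.186)<.052)&(c[...,2]>.072)&(c[...,2]<.088)]
    print(n,len(P), least_squares(lambda q:np.hypot(P[:,0]-q[0],P[:,1]-q[1])-q[2],[.45,-.186,.04],loss='soft_l1',f_scale=.002).x.round(4) if len(P) else '')
go(.528,-.233,.1,59)
snap('side','s6'); v=V('s6'); cv2.imwrite('pics/s6c.png',cv2.resize(v.p[120:420,160:560],(800,600)))
E
```

```text
time: 30.9
position: [0.6068, -0.0591, 0.1031]
tool_rot: [0.841, 3.022, 0.003]
ft_force: [-0.6, -0.1, 0.1]
grip_width: 0.576
grip_force: 5.9
s3 560 [ 0.4508 -0.1881  0.0406]
t5 243 [ 0.4495 -0.1848  0.0404]
t 30.9 pos [ 0.6068 -0.0591  0.1031] tooly yaw 58.88 toolz [ 5.1e-03  4.0e-04 -1.0e+00] w 50.1 F [-0.6 -0.1  0.1] gf 5.9 j7 1.33
  delta world [-0.0788 -0.1739 -0.0031]  now-tool mm [ -22.3 -189.6    2.7]
  turn deg [ 0.17  0.24 -0.12]  after-turn-tool mm [ -22.  -189.6    3.1]
```

View pics/s6c.png

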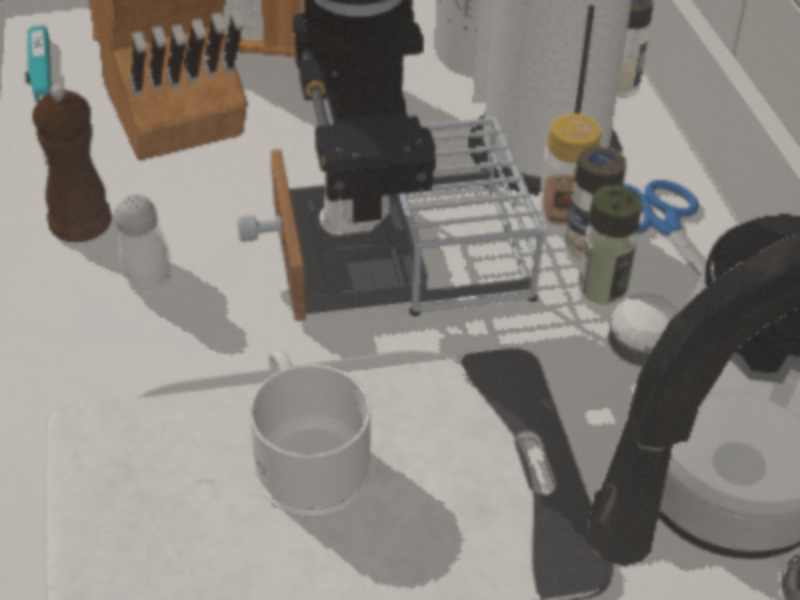

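```bash
python3 - <<'E'
from h import *
v=V('t5')
for p in((500,275),(508,272),(530,268),(560,262)): print(v.dep(*p).round(3))
E
python3 -m handwheel '[[0.04,-0.002,-0.03,0,0,0,0],[0.04,-0.003,-0.045,0,0,0,0],[0.04,-0.003,-0.045,0,0,0,0],[0.04,-0.002,-0.04,0,0,0,0],[0.04,-0.0016,-0.03,0,0,0,0],[0.04,0,0,0,0,0,0],[0.04,0,0,0,0,0,0]]'
python3 - <<'E'
from h import *
go(.5186,-.2277,.0286,59)
E
```

```text
[ 0.503 -0.395  0.146]
[ 0.507 -0.396  0.176]
[ 0.51  -0.401  0.243]
[ 0.514 -0.411  0.307]
time: 31.82
position: [0.5168, -0.2261, 0.0994]
tool_rot: [-0.841, -3.026, -0.001]
ft_force: [0.8, 0.1, -0.9]
grip_width: 0.569
grip_force: 5.9
t 31.82 pos [ 0.5168 -0.2261  0.0994] tooly yaw 58.93 toolz [-8.0e-04  1.1e-03 -1.0e+00] w 49.5 F [ 0.8  0.1 -0.9] gf 5.9 j7 1.63
  delta world [ 0.0018 -0.0016 -0.0708]  now-tool mm [-2.4 -0.5 70.8]
  turn deg [ 0.03 -0.07 -0.07]  after-turn-tool mm [-2.3 -0.5 70.8]
```

```bash
python3 -m handwheel '[[0.04,-0.002,-0.0005,0.03,0,0,0],[0.04,0,0,0.025,0,0,0],[0.04,0,0,0.01,0,0,0],[0.04,0,0,0.003,0,0,0],[0.04,0,0,0,0,0,0],[0.04,0,0,0,0,0,0]]'
python3 -m handwheel '[[0.04,0,0,0.0015,0,0,0],[0.04,0,0,0,0,0,0],[0.04,0,0,0,0,0,0]]'
```

```text
time: 32.58
position: [0.5189, -0.229, 0.0329]
tool_rot: [0.842, 3.025, 0.0]
ft_force: [0.6, -0.1, 0.4]
grip_width: 0.574
grip_force: 5.9
time: 32.95
position: [0.5182, -0.2288, 0.0306]
tool_rot: [0.842, 3.026, 0.0]
ft_force: [-0.0, -1.6, -0.6]
grip_width: 0.571
grip_force: 5.9
```

```bash
python3 -m handwheel '[[0.04,0,0,0.001,0,0,0],[0.04,0,0,0,0,0,0],[0.04,0,0,0,0,0,0]]'
python3 -m handwheel '[[0.04,0,0,0.001,0,0,0],[0.04,0,0,0,0,0,0],[0.04,0,0,0,0,0,0]]'
```

```text
time: 33.33
position: [0.5182, -0.2288, 0.0295]
tool_rot: [0.842, 3.027, 0.0]
ft_force: [-0.2, -0.4, -0.5]
grip_width: 0.574
grip_force: 5.9
time: 33.7
position: [0.5182, -0.2288, 0.0285]
tool_rot: [0.842, 3.027, 0.0]
ft_force: [0.1, -0.2, -1.2]
grip_width: 0.572
grip_force: 5.9
```

```bash
python3 -m handwheel '[[0.04,0,0,0.0007,0,0,0],[0.04,0,0,0,0,0,0],[0.04,0,0,0,0,0,0]]'
python3 -m handwheel '[[0.055,0,0,0,0,0,0],[0.062,0,0,0,0,0,0],[0.062,0,0,0,0,0,0],[0.062,0,0,-0.03,0,0,0],[0.062,0,0,-0.05,0,0,0],[0.062,0,0,-0.04,0,0,0],[0.062,0,0,0,0,0,0]]'
python3 - <<'E'
from h import *
go(.5477,.0226,.0254,59)
E
```

```text
time: 34.08
position: [0.5186, -0.2288, 0.0282]
tool_rot: [0.842, 3.026, 0.001]
ft_force: [-0.6, 1.0, 5.5]
grip_width: 0.568
grip_force: 5.6
time: 34.95
position: [0.5202, -0.2299, 0.151]
tool_rot: [0.841, 3.021, 0.001]
ft_force: [-0.2, 0.4, -0.8]
grip_width: 0.71
grip_force: 0.0
t 34.95 pos [ 0.5202 -0.2299  0.151 ] tooly yaw 58.89 toolz [ 0.0062 -0.001  -1.    ] w 61.8 F [-0.2  0.4 -0.8] gf 0.0 j7 1.59
  delta world [ 0.0275  0.2525 -0.1256]  now-tool mm [107.7 230.1 125.5]
  turn deg [ 0.13  0.33 -0.11]  after-turn-tool mm [106.5 230.6 125.6]
```

```bash
python3 -m handwheel '[[0.05,0.016,0.035,0,0,0,0],[0.05,0.022,0.046,0,0,0,0],[0.05,0.022,0.05,0,0,0,0],[0.05,0.022,0.05,0,0,0,0],[0.05,0.0245,0.0495,0,0,0,0],[0.05,0,0,0.04,0,0,0],[0.05,0,0,0.02,0,0,0],[0.05,0,0,0,0,0,0],[0.05,0,0,0,0,0,0]]' 20
python3 - <<'E'
from h import *
go(.5477,.0226,.0254,59); snap('side','s7'); v=V('s7'); cv2.imwrite('pics/s7c.png',cv2.resize(v.p[120:420,160:560],(800,600)))
E
```

```text
time: 36.08
position: [0.5467, 0.0223, 0.0886]
tool_rot: [0.845, 3.025, 0.0]
ft_force: [0.3, 0.1, 0.8]
grip_width: 0.575
grip_force: 0.0
t 36.08 pos [0.5467 0.0223 0.0886] tooly yaw 58.77 toolz [ 1.e-03 -1.e-04 -1.e+00] w 50.0 F [0.3 0.1 0.8] gf 0.0 j7 1.12
  delta world [ 0.001   0.0003 -0.0632]  now-tool mm [-0.7  0.7 63.2]
  turn deg [ 0.03  0.05 -0.23]  after-turn-tool mm [-0.7  0.8 63.2]
```

View pics/s7c.png

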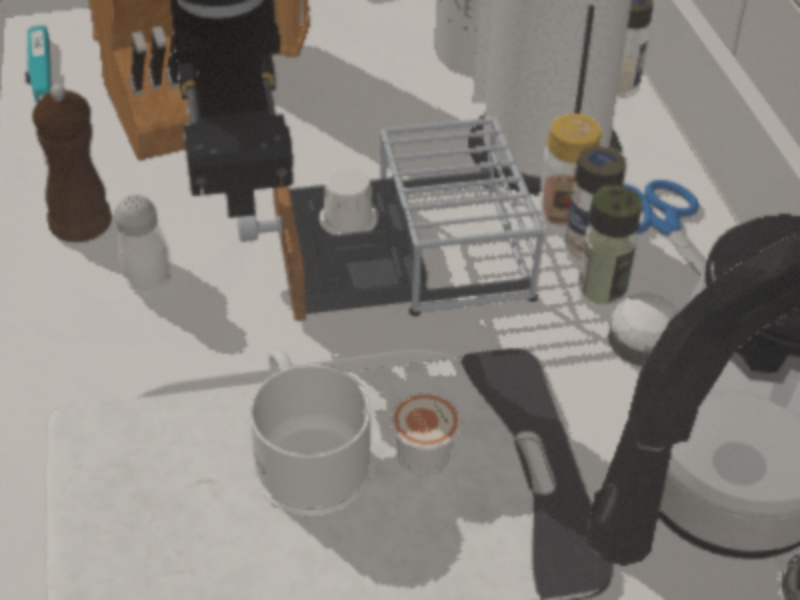

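The capsule stands lid up beside the mug, at crop (425,430), and the spare is still upside down in the drawer. Shutting the drawer now.

```bash
python3 -m handwheel '[[0.05,-0.0007,0.0007,0.03,0,0,0],[0.05,0,0,0.0325,0,0,0],[0.05,0,0,0,0,0,0],[0.03,0,0,0,0,0,0],[0,0,0,0,0,0,0],[0,0,0,0,0,0,0],[0,0,0,0,0,0,0],[0,0,0,0,0,0,0]]' 20; python3 -m handwheel '[[0,-0.01,0,0,0,0,0],[0,-0.015,0,0,0,0,0],[0,-0.015,0,0,0,0,0],[0,-0.015,0,0,0,0,0],[0,-0.015,0,0,0,0,0],[0,-0.010,0,0,0,0,0],[0,-0.005,0,0,0,0,0],[0,0,0,0,0,0,0]]'
python3 - <<'E'
from h import *
go(.6227,-.0228,.0254,59)
E
```

```text
time: 37.12
position: [0.5471, 0.0231, 0.026]
tool_rot: [0.843, 3.026, -0.0]
ft_force: [-2.2, -2.9, 6.2]
grip_width: 0.243
grip_force: 20.0
time: 38.12
position: [0.6208, -0.0216, 0.0261]
tool_rot: [0.843, 3.024, -0.002]
ft_force: [-0.5, -2.8, 4.5]
grip_width: 0.244
grip_force: 20.0
t 38.12 pos [ 0.6208 -0.0216  0.0261] tooly yaw 58.84 toolz [ 0.0017 -0.0015 -1.    ] w 21.2 F [-0.5 -2.8  4.5] gf 20.0 j7 1.31
  delta world [ 0.0019 -0.0012 -0.0007]  now-tool mm [-2.3  0.   0.7]
  turn deg [-0.02  0.13 -0.16]  after-turn-tool mm [-2.3  0.   0.7]
```

```bash
python3 -m handwheel '[[0,-0.002,0,0,0,0,0],[0,0,0,0,0,0,0]]'; python3 -m handwheel '[[0,-0.0015,0,0,0,0,0],[0,0,0,0,0,0,0]]'; python3 -m handwheel '[[0,-0.0015,0,0,0,0,0],[0,0,0,0,0,0,0]]'
```

```text
time: 38.38
position: [0.6216, -0.0221, 0.0261]
tool_rot: [0.843, 3.026, -0.001]
ft_force: [-2.7, -2.6, 6.7]
grip_width: 0.244
grip_force: 20.0
time: 38.62
position: [0.6221, -0.0225, 0.026]
tool_rot: [-0.843, -3.025, 0.001]
ft_force: [-4.3, -2.2, 9.8]
grip_width: 0.245
grip_force: 20.0
time: 38.88
position: [0.6221, -0.0225, 0.026]
tool_rot: [-0.841, -3.022, -0.0]
ft_force: [-8.6, 0.6, 12.1]
grip_width: 0.241
grip_force: 20.0
```

```bash
python3 -m handwheel '[[0,-0.0015,0,0,0,0,0],[0,0,0,0,0,0,0]]'; python3 -m handwheel '[[0.03,0.001,0,0,0,0,0],[0.05,0.001,0,0,0,0,0],[0.05,0.001,0,0,0,0,0],[0.05,0,0,-0.05,0,0,0],[0.05,0,0,-0.05,0,0,0],[0.05,0,0,-0.03,0,0,0],[0.06,0.05,0.002,0,0,0,0],[0.06,0.05,0.002,0,0,0,0],[0.065,0.05,0.001,0,0,0,0],[0.065,0.02,0.001,0,0,0,0],[0.065,0,0,0,0,0,0],[0.065,0,0,0,0,0,0]]'
python3 - <<'E'
from h import *
go(.4735,.0667,.0363,59)
snap('top','t8'); snap('wrist','w8')
# drawer shut? compare knob/front cloud with first picture
for n in('top0','t8','t5'):
    v=V(n); c=v.cloud(); u=np.array([.857,-.515]); w=np.array([.515,.857]); r=c[...,:2]-[.7006,-.070]; X=r@u; Y=r@w
    m=(v.d>0)&(abs(Y)<.009)&(c[...,2]>.048)&(c[...,2]<.062)&(X<-.07)&(X>-.21); f=(v.d>0)&(abs(Y)<.06)&(abs(Y)>.025)&(c[...,2]>.06)&(c[...,2]<.072)&(X<-.045)&(X>-.17)
    print(n,'knob x',m.sum(),np.median(X[m]).round(4) if m.any() else 0,'front x',f.sum(),np.median(X[f]).round(4) if f.any() else 0)
v=V('t8');c=v.cloud()
for nm,x,y,z0,z1 in(('salt',.4735,.0667,.086,.1),('nut',.47,.1697,.142,.16),('capsule',.5186,-.2288,.046,.06)):
    S=c[(v.d>0)&(np.hypot(c[...,0]-x,c[...,1]-y)<.03)&(c[...,2]>z0)&(c[...,2]<z1)]; print(nm,len(S),np.median(S,0).round(4) if len(S) else '')
E
```

```text
time: 39.12
position: [0.6221, -0.0224, 0.026]
tool_rot: [-0.84, -3.019, -0.001]
ft_force: [-11.5, 0.3, 14.8]
grip_width: 0.245
grip_force: 20.1
time: 40.62
position: [0.4813, 0.0705, 0.1556]
tool_rot: [0.843, 3.025, 0.0]
ft_force: [0.3, -0.1, 0.5]
grip_width: 0.748
grip_force: 0.0
t 40.62 pos [0.4813 0.0705 0.1556] tooly yaw 58.85 toolz [ 1.2e-03 -1.0e-04 -1.0e+00] w 65.0 F [ 0.3 -0.1  0.5] gf 0.0 j7 0.83
  delta world [-0.0078 -0.0038 -0.1193]  now-tool mm [  4.9  -7.3 119.3]
  turn deg [ 0.03  0.06 -0.15]  after-turn-tool mm [  4.8  -7.3 119.3]
top0 knob x 107 -0.0881 front x 229 -0.0578
t8 knob x 99 -0.0873 front x 196 -0.0569
t5 knob x 126 -0.172 front x 193 -0.1444
salt 0 
nut 0 
capsule 542 [ 0.5189 -0.2281  0.0522]
```

The drawer is shut: its front is at x = -57 mm, as in the first picture. Now picking up the salt.

```bash
python3 -m handwheel '[[0.065,0.0048,-0.0073,0.02,0,0,0],[0.065,0,0,0.04,0,0,0],[0.065,0,0,0.04,0,0,0],[0.065,0,0,0.02,0,0,0],[0.065,0,0,0,0,0,0],[0.065,0,0,0,0,0,0]]' 15
python3 - <<'E'
from h import *
go(.4735,.0667,.0363,59)
E
python3 -m handwheel '[[0.02,0,0,0,0,0,0],[0.02,0,0,0,0,0,0],[0.02,0,0,0,0,0,0],[0.02,0,0,0,0,0,0]]' 15
python3 - <<'E'
from h import *
go(.5651,-.0484,.0364,58.9)
E
```

```text
time: 41.48
position: [0.4736, 0.0668, 0.0361]
tool_rot: [0.844, 3.025, -0.0]
ft_force: [0.0, 0.5, 0.5]
grip_width: 0.748
grip_force: 0.0
t 41.48 pos [0.4736 0.0668 0.0361] tooly yaw 58.83 toolz [ 1.3e-03 -4.0e-04 -1.0e+00] w 65.1 F [0.  0.5 0.5] gf 0.0 j7 0.97
  delta world [-0.0001 -0.0001  0.0002]  now-tool mm [ 0.1 -0.1 -0.2]
  turn deg [ 0.02  0.07 -0.17]  after-turn-tool mm [ 0.1 -0.1 -0.2]
time: 41.98
position: [0.4729, 0.0674, 0.0357]
tool_rot: [0.842, 3.026, 0.001]
ft_force: [0.8, 0.1, 1.6]
grip_width: 0.45
grip_force: 14.9
t 41.98 pos [0.4729 0.0674 0.0357] tooly yaw 58.9 toolz [ 9.e-04  5.e-04 -1.e+00] w 39.2 F [0.8 0.1 1.6] gf 14.9 j7 0.97
  delta world [ 0.0922 -0.1158  0.0007]  now-tool mm [-138.8  -51.5   -0.7]
  turn deg [ 0.05  0.03 -0.  ]  after-turn-tool mm [-138.8  -51.6   -0.7]
```

```bash
python3 -m handwheel '[[0.02,0,0,-0.02,0,0,0],[0.02,0,0,-0.02,0,0,0],[0.02,-0.025,-0.009,0,0,0,0],[0.02,-0.045,-0.017,0,0,0,0],[0.02,-0.045,-0.017,0,0,0,0],[0.02,-0.0238,-0.0085,0,0,0,0],[0.02,0,0,0,0,0,0],[0.02,0,0,0.02,0,0,0],[0.02,0,0,0.012,0,0,0],[0.02,0,0,0,0,0,0],[0.02,0,0,0,0,0,0]]'
python3 - <<'E'
from h import *
go(.5651,-.0484,.0364,58.9)
E
```

```text
time: 43.35
position: [0.5647, -0.0481, 0.0434]
tool_rot: [-0.841, -3.027, -0.0]
ft_force: [-0.7, 0.2, -1.2]
grip_width: 0.448
grip_force: 14.8
t 43.35 pos [ 0.5647 -0.0481  0.0434] tooly yaw 58.93 toolz [ 0.e+00  2.e-04 -1.e+00] w 38.9 F [-0.7  0.2 -1.2] gf 14.8 j7 1.34
  delta world [ 0.0004 -0.0003 -0.007 ]  now-tool mm [-0.5 -0.1  7. ]
  turn deg [ 0.01 -0.    0.03]  after-turn-tool mm [-0.5 -0.1  7. ]
```

```bash
python3 -m handwheel '[[0.02,-0.0005,0,0.004,0,0,0],[0.02,0,0,0.002,0,0,0],[0.02,0,0,0,0,0,0]]'; python3 -m handwheel '[[0.02,0,0,0.001,0,0,0],[0.02,0,0,0,0,0,0]]';python3 -m handwheel '[[0.02,0,0,0.0007,0,0,0],[0.02,0,0,0,0,0,0]]'
```

```text
time: 43.72
position: [0.5651, -0.0488, 0.0373]
tool_rot: [-0.843, -3.026, -0.0]
ft_force: [-0.3, -0.9, -1.2]
grip_width: 0.452
grip_force: 14.8
time: 43.98
position: [0.5652, -0.0488, 0.0364]
tool_rot: [0.842, 3.026, 0.0]
ft_force: [0.1, -0.1, -0.8]
grip_width: 0.45
grip_force: 14.8
time: 44.22
position: [0.5653, -0.0488, 0.0359]
tool_rot: [0.842, 3.026, 0.0]
ft_force: [0.2, -0.3, 0.8]
grip_width: 0.445
grip_force: 14.9
```

Released next; then go above the pepper.

```bash
python3 -m handwheel '[[0.05,0,0,0,0,0,0],[0.065,0,0,0,0,0,0],[0.065,0,0,0,0,0,0],[0.065,0,0,-0.05,0,0,0],[0.065,0,0,-0.06,0,0,0],[0.08,0,0,-0.06,0,0,0],[0.08,0,0,0,0,0,0]]' 20
python3 - <<'E'
from h import *
go(.4698,.1697,.103,58.9)
E
```

```text
time: 45.1
position: [0.5684, -0.0495, 0.2107]
tool_rot: [0.84, 3.018, 0.006]
ft_force: [0.2, 0.2, 0.2]
grip_width: 0.879
grip_force: 0.0
t 45.1 pos [ 0.5684 -0.0495  0.2107] tooly yaw 58.88 toolz [ 0.0095  0.0015 -1.    ] w 76.5 F [0.2 0.2 0.2] gf 0.0 j7 1.21
  delta world [-0.0986  0.2192 -0.1077]  now-tool mm [198.4 136.  107.1]
  turn deg [ 0.36  0.42 -0.02]  after-turn-tool mm [197.6 136.8 107.7]
```

```bash
python3 -m handwheel '[[0.08,0.025,0.018,0,0,0,0],[0.08,0.045,0.032,0,0,0,0],[0.08,0.045,0.032,0,0,0,0],[0.08,0.045,0.032,0,0,0,0],[0.08,0.0345,0.024,0,0,0,0],[0.08,0,0,0,0,0,0],[0.08,0,0,0,0,0,0]]'
python3 - <<'E'
from h import *
go(.4698,.1697,.103,58.9); snap('top','t9')
v=V('t9');c=v.cloud()
S=c[(v.d>0)&(np.hypot(c[...,0]-.565,c[...,1]+.0485)<.03)&(c[...,2]>.086)&(c[...,2]<.1)]; print('salt',len(S),cv2.minEnclosingCircle(S[:,:2].astype(np.float32)) if len(S) else '', 'before (.5637,-.0463)')
E
```

```text
time: 45.98
position: [0.4699, 0.1689, 0.2051]
tool_rot: [-0.843, -3.026, 0.002]
ft_force: [-0.4, 0.3, -1.1]
grip_width: 0.918
grip_force: 0.0
t 45.98 pos [0.4699 0.1689 0.2051] tooly yaw 58.86 toolz [-5.0e-04 -1.1e-03 -1.0e+00] w 79.9 F [-0.4  0.3 -1.1] gf 0.0 j7 0.63
  delta world [-1.000e-04  8.000e-04 -1.021e-01]  now-tool mm [  0.6   0.7 102.1]
  turn deg [-0.07  0.01 -0.04]  after-turn-tool mm [  0.5   0.6 102.1]
salt 141 ((0.5632350444793701, -0.048032231628894806), 0.013703156262636185) before (.5637,-.0463)
```

```bash
python3 -m handwheel '[[0.08,0.0003,0.0006,0.03,0,0,0],[0.08,0,0,0.04,0,0,0],[0.08,0,0,0.032,0,0,0],[0.08,0,0,0,0,0,0],[0.08,0,0,0,0,0,0]]'
python3 - <<'E'
from h import *
go(.4698,.1697,.103,58.9)
E
python3 -m handwheel '[[0.03,0,0,0,0,0,0],[0.03,0,0,0,0,0,0],[0.03,0,0,0,0,0,0],[0.03,0,0,0,0,0,0],[0.03,0,0,0,0,0,0]]' 20
python3 - <<'E'
from h import *
go(.6159,.0314,.103,58.9)
E
```

```text
time: 46.65
position: [0.4712, 0.1699, 0.1048]
tool_rot: [0.845, 3.024, 0.001]
ft_force: [-1.0, -0.1, -0.1]
grip_width: 0.92
grip_force: 0.0
t 46.65 pos [0.4712 0.1699 0.1048] tooly yaw 58.79 toolz [ 1.5e-03  4.0e-04 -1.0e+00] w 80.1 F [-1.  -0.1 -0.1] gf 0.0 j7 0.7
  delta world [-0.0014 -0.0002 -0.0018]  now-tool mm [ 1.1 -0.9  1.8]
  turn deg [ 0.06  0.06 -0.11]  after-turn-tool mm [ 1.1 -0.9  1.8]
time: 47.28
position: [0.47, 0.1703, 0.1039]
tool_rot: [0.842, 3.027, -0.0]
ft_force: [-1.3, -1.3, 1.8]
grip_width: 0.544
grip_force: 20.0
t 47.27 pos [0.47   0.1703 0.1039] tooly yaw 58.89 toolz [-0.e+00 -2.e-04 -1.e+00] w 47.3 F [-1.3 -1.3  1.8] gf 20.0 j7 0.7
  delta world [ 0.1459 -0.1389 -0.0009]  now-tool mm [-196.7  -43.5    0.9]
  turn deg [-0.01  0.   -0.01]  after-turn-tool mm [-196.7  -43.6    0.9]
```

```bash
python3 -m handwheel '[[0.03,0,0,-0.03,0,0,0],[0.03,0,0,-0.045,0,0,0],[0.03,0,0,-0.03,0,0,0],[0.03,-0.03,-0.007,0,0,0,0],[0.03,-0.045,-0.01,0,0,0,0],[0.03,-0.045,-0.01,0,0,0,0],[0.03,-0.045,-0.01,0,0,0,0],[0.03,-0.0317,-0.0065,0,0,0,0],[0.03,0,0,0,0,0,0],[0.03,0,0,0,0,0,0]]'
python3 - <<'E'
from h import *
go(.6159,.0314,.104,58.9)
E
```

```text
time: 48.52
position: [0.6152, 0.0325, 0.2079]
tool_rot: [-0.841, -3.025, -0.0]
ft_force: [-0.8, 0.3, -2.8]
grip_width: 0.541
grip_force: 20.1
t 48.52 pos [0.6152 0.0325 0.2079] tooly yaw 58.92 toolz [-1.7e-03  5.0e-04 -1.0e+00] w 47.1 F [-0.8  0.3 -2.8] gf 20.1 j7 1.14
  delta world [ 0.0007 -0.0011 -0.1039]  now-tool mm [ -1.3  -0.5 103.9]
  turn deg [-0.03 -0.1   0.02]  after-turn-tool mm [ -1.1  -0.6 103.9]
```

```bash
python3 -m handwheel '[[0.03,-0.001,-0.0005,0.03,0,0,0],[0.03,0,0,0.04,0,0,0],[0.03,0,0,0.025,0,0,0],[0.03,0,0,0.005,0,0,0],[0.03,0,0,0,0,0,0],[0.03,0,0,0,0,0,0]]'
python3 - <<'E'
from h import *
go(.6159,.0314,.1037,58.9)
E
```

```text
time: 49.28
position: [0.6174, 0.0311, 0.1102]
tool_rot: [0.841, 3.025, 0.002]
ft_force: [0.5, 0.9, -1.7]
grip_width: 0.542
grip_force: 20.1
t 49.27 pos [0.6174 0.0311 0.1102] tooly yaw 58.92 toolz [ 2.5e-03  8.0e-04 -1.0e+00] w 47.1 F [ 0.5  0.9 -1.7] gf 20.1 j7 1.19
  delta world [-0.0015  0.0003 -0.0065]  now-tool mm [ 1.5 -0.5  6.5]
  turn deg [0.11 0.1  0.02]  after-turn-tool mm [ 1.5 -0.5  6.5]
```

```bash
python3 -m handwheel '[[0.03,0,0,0.003,0,0,0],[0.03,0,0,0.001,0,0,0],[0.03,0,0,0,0,0,0]]'; python3 -m handwheel '[[0.03,0,0,0.001,0,0,0],[0.03,0,0,0,0,0,0]]';python3 -m handwheel '[[0.03,0,0,0.001,0,0,0],[0.03,0,0,0,0,0,0]]'
```

```text
time: 49.65
position: [0.6165, 0.0307, 0.1047]
tool_rot: [-0.842, -3.026, -0.0]
ft_force: [-0.1, 0.3, -1.5]
grip_width: 0.54
grip_force: 20.1
time: 49.9
position: [0.6168, 0.0305, 0.104]
tool_rot: [0.843, 3.026, 0.0]
ft_force: [-0.4, -0.3, 0.8]
grip_width: 0.543
grip_force: 20.1
time: 50.15
position: [0.6174, 0.0301, 0.1039]
tool_rot: [0.843, 3.025, 0.001]
ft_force: [-0.8, -1.1, 4.7]
grip_width: 0.541
grip_force: 20.0
```

```bash
python3 -m handwheel '[[0.05,0,0,-0.001,0,0,0],[0.08,0,0,0,0,0,0],[0.08,0,0,0,0,0,0],[0.08,0,0,-0.04,0,0,0],[0.08,0,0,-0.06,0,0,0],[0.08,0,0,-0.06,0,0,0],[0.08,0.05,0,0,0,0,0],[0.08,0.06,0,0,0,0,0],[0.08,0.06,0,0,0,0,0],[0.08,0,0,0,0,0,0],[0.08,0,0,0,0,0,0]]'
python3 - <<'E'
from h import *
snap('top','t10'); snap('side','s10'); go(.6,0,.2)
for n in('side0','s10','top0','t10'):
    v=V(n);c=v.cloud()
    for nm,x,y,r,z0,z1 in(('salt',.565,-.0485,.03,.082,.1),('head',.617,.0315,.04,.110,.136),('nut',.617,.0315,.03,.142,.16)):
        S=c[(v.d>0)&(np.hypot(c[...,0]-x,c[...,1]-y)<r)&(c[...,2]>z0)&(c[...,2]<z1)]; print(n,nm,len(S),S.mean(0).round(4) if len(S) else '')
cv2.imwrite('pics/s10c.png',V('s10').p)
E
```

```text
time: 51.52
position: [0.4714, 0.1183, 0.264]
tool_rot: [0.842, 3.026, 0.002]
ft_force: [-0.5, 0.0, 0.2]
grip_width: 0.919
grip_force: 0.0
t 51.62 pos [0.472  0.1174 0.2637] tooly yaw 58.75 toolz [ 7.e-04 -9.e-04 -1.e+00] w 80.2 F [0.5 1.2 0.5] gf 0.0 j7 0.67
  delta world [ 0.128  -0.1174 -0.0637]  now-tool mm [-170.2  -33.9   63.9]
side0 salt 196 [ 0.5641 -0.0521  0.0864]
side0 head 469 [0.6105 0.02   0.1259]
side0 nut 38 [0.6183 0.0291 0.1471]
s10 salt 198 [ 0.564  -0.0534  0.0864]
s10 head 472 [0.6107 0.0155 0.126 ]
s10 nut 40 [0.6186 0.0249 0.1478]
top0 salt 208 [ 0.5638 -0.0466  0.0871]
top0 head 343 [0.6137 0.0313 0.1309]
top0 nut 42 [0.6171 0.0322 0.1488]
t10 salt 205 [ 0.5635 -0.0481  0.0869]
t10 head 335 [0.6135 0.0272 0.1305]
t10 nut 39 [0.6168 0.0283 0.1491]
```

View pics/s10.png

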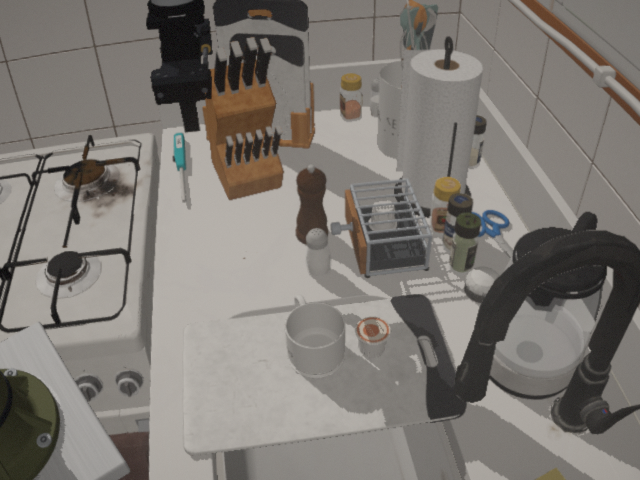

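The scene looks right: mug at (316,338) and capsule at (372,332) both on the board, drawer shut, salt and pepper standing. The pepper is about 4 mm off in y compared with the first pictures, so I'll move it back.

```bash
python3 -m handwheel '[[0.08,-0.05,0,0,0,0,0],[0.08,-0.06,0,0,0,0,0],[0.08,-0.06,0,0,0,0,0],[0.08,0,0,0.04,0,0,0],[0.08,0,0,0.02,0,0,0],[0.08,0,0,0,0,0,0],[0.08,0,0,0,0,0,0]]'
python3 - <<'E'
from h import *
go(.617,.0303,.104,58.9)
E
```

```text
time: 52.5
position: [0.617, 0.0313, 0.2051]
tool_rot: [0.84, 3.025, 0.002]
ft_force: [0.3, -0.3, 0.6]
grip_width: 0.916
grip_force: 0.0
t 52.5 pos [0.617  0.0313 0.2051] tooly yaw 58.95 toolz [ 0.0021  0.0011 -1.    ] w 79.7 F [ 0.3 -0.3  0.6] gf 0.0 j7 1.18
  delta world [-0.     -0.001  -0.1011]  now-tool mm [ -0.3  -1.  101.1]
  turn deg [0.11 0.07 0.05]  after-turn-tool mm [ -0.5  -0.8 101.1]
```

```bash
python3 -m handwheel '[[0.08,0,-0.0008,0.03,0,0,0],[0.08,0,0,0.04,0,0,0],[0.08,0,0,0.025,0,0,0],[0.08,0,0,0.006,0,0,0],[0.08,0,0,0,0,0,0],[0.03,0,0,0,0,0,0],[0.03,0,0,0,0,0,0],[0.03,0,0,0,0,0,0],[0.03,0,0,0,0,0,0],[0.03,0,0,0,0,0,0]]' 20
python3 - <<'E'
from h import *
go(.617,.0303,.104,58.9)
E
python3 -m handwheel '[[0.03,0,0,-0.006,0,0,0],[0.03,0,0,0,0,0,0],[0.03,0.0021,0.0035,0,0,0,0],[0.03,0,0,0,0,0,0],[0.03,0,0,0.004,0,0,0],[0.03,0,0,0,0,0,0],[0.03,0,0,0,0,0,0]]'
python3 - <<'E'
from h import *
go(.617,.0303,.104,58.9)
E
```

```text
time: 53.75
position: [0.6161, 0.0297, 0.1028]
tool_rot: [0.843, 3.026, -0.0]
ft_force: [-1.0, -0.2, 1.4]
grip_width: 0.541
grip_force: 20.0
t 53.75 pos [0.6161 0.0297 0.1028] tooly yaw 58.88 toolz [ 0.e+00 -2.e-04 -1.e+00] w 47.0 F [-1.  -0.2  1.4] gf 20.0 j7 1.24
  delta world [0.0009 0.0006 0.0012]  now-tool mm [-0.5  0.9 -1.2]
  turn deg [-0.01  0.01 -0.02]  after-turn-tool mm [-0.5  0.9 -1.2]
time: 54.62
position: [0.6161, 0.034, 0.1046]
tool_rot: [-0.843, -3.026, 0.0]
ft_force: [-1.0, -0.4, -1.4]
grip_width: 0.541
grip_force: 20.0
t 54.62 pos [0.6161 0.034  0.1046] tooly yaw 58.88 toolz [-1.e-04 -1.e-04 -1.e+00] w 47.1 F [-1.  -0.4 -1.4] gf 20.0 j7 1.23
  delta world [ 0.0009 -0.0037 -0.0006]  now-tool mm [-2.7 -2.7  0.6]
  turn deg [-0.01 -0.   -0.02]  after-turn-tool mm [-2.7 -2.7  0.6]
```

```bash
python3 -m handwheel '[[0.03,0,0,0.001,0,0,0],[0.03,0,0,0.0007,0,0,0],[0.03,0,0,0,0,0,0]]'; python3 -m handwheel '[[0.05,0,0,0,0,0,0],[0.08,0,0,0,0,0,0],[0.08,0,0,0,0,0,0],[0.08,0,0,-0.04,0,0,0],[0.08,0,0,-0.06,0,0,0],[0.08,0,0,-0.06,0,0,0],[0.08,0.05,0,0,0,0,0],[0.08,0.06,0,0,0,0,0],[0.08,0.06,0,0,0,0,0],[0.08,0,0,0,0,0,0],[0.08,0,0,0,0,0,0]]'
python3 - <<'E'
from h import *
snap('top','t11'); snap('side','s11')
for n in('side0','s11','top0','t11'):
    v=V(n);c=v.cloud()
    for nm,x,y,r,z0,z1 in(('salt',.565,-.0485,.03,.082,.1),('head',.617,.0315,.04,.110,.136),('nut',.617,.0315,.03,.142,.16)):
        S=c[(v.d>0)&(np.hypot(c[...,0]-x,c[...,1]-y)<r)&(c[...,2]>z0)&(c[...,2]<z1)]; print(n,nm,len(S),S.mean(0).round(4) if len(S) else '')
E
```

```text
time: 55.0
position: [0.6161, 0.0341, 0.1029]
tool_rot: [0.842, 3.026, 0.0]
ft_force: [0.5, -0.8, -1.1]
grip_width: 0.535
grip_force: 20.0
time: 56.38
position: [0.4711, 0.1217, 0.2635]
tool_rot: [0.842, 3.026, 0.003]
ft_force: [-0.3, -0.2, -0.6]
grip_width: 0.921
grip_force: 0.0
side0 salt 196 [ 0.5641 -0.0521  0.0864]
side0 head 469 [0.6105 0.02   0.1259]
side0 nut 38 [0.6183 0.0291 0.1471]
s11 salt 202 [ 0.5639 -0.0535  0.0864]
s11 head 470 [0.6104 0.0198 0.1258]
s11 nut 38 [0.6184 0.0292 0.147 ]
top0 salt 208 [ 0.5638 -0.0466  0.0871]
top0 head 343 [0.6137 0.0313 0.1309]
top0 nut 42 [0.6171 0.0322 0.1488]
t11 salt 201 [ 0.564  -0.0481  0.0874]
t11 head 341 [0.6136 0.0315 0.1308]
t11 nut 39 [0.6165 0.0326 0.1492]
```

Both cameras put the pepper back where it stood; the salt is within 1.5 mm. Handing in.

```bash
python3 -c "
from bench import ctrl; print(ctrl.close_job())"
```

```text
the job is handed in; nothing more can be done
None
```

The job is handed in: mug and lid-up capsule stand side by side on the board, the drawer is shut with the upside-down capsule inside, the pepper is back within 1 mm and the salt within 1.5 mm of where they stood, and nothing was knocked over (about 56 s of the 144 s).

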